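# Free a wax block from its bolted holder and balance it on a domed chill post

### The job

Lift the handle of the barrel bolt out of its notch, slide the bolt fully back and leave it drawn, then take the wax block from the sloped holder and set it gently on the very top of the domed chill post, right way up, so that it balances there by itself, close to level and still. Leave everything else on the bench where it stands.

Things in the scene. Friction and masses are not known exactly. Their poses are not given: they have to be found in the camera images.
- holder: Blue sloped block holder of bent sheet, fixed, 180 mm wide (y -138 to +42), 85 mm deep and high. Origin at bench height below the middle of the block's place; x level, the direction in which the 30 degree slope rises; y left; z up. Slope surface is 44 mm above the origin, normal (-0.5, 0, 0.866). Steel bolt guides, 37 mm high off the slope, at y -56.5 and -132.5 mm; bare beside the block.
- block_place (a point): Point on the slope's surface in the middle of the block's place, 44 mm above the holder's origin. Axes: x up the slope, y left, z normal to the slope. The slope runs from x -50 to +38 mm. A lip 9 mm high, 36 mm wide in y, stands across it with its upper face at x = -23.5 mm and stops the block.
- wax_block: Cream paraffin block 32 (x) x 44 (y) x 18 (z) mm, 40 to 85 g, loose. Origin at the centre of its underside, z out of its top. It starts on the slope, leaning 30 degrees, long y axis up the slope, its sides 32 mm apart facing left and right, lower end at most 5 mm from the lip.
- bolt (a joint): Steel barrel bolt, round bar 10 mm thick, 140 mm long, along the holder's y, 26.5 mm off the slope: it passes 3.5 mm above the block's top, so the block cannot be lifted. Slide, m: 0 = shut (tip at holder y = +8 mm), 0.056 = fully back towards the holder's -y, clear of the block by 25 mm or more. Friction about 1.5 N. It slides only with the handle lifted.
- bolt_handle (a joint): Bolt handle, hinged about the bar's axis, rad: 0 = down in its notch, pointing down the slope and parallel to it; grows as it is lifted off the slope, to 1.4. A keeper block (34 mm high, beside it on the -y side, 36 mm long) bars the way until it is above about 0.7; lift to about 1.0. Almost frictionless: it drops when let go, behind the keeper once the bolt is fully back.
- handle_grip (a point): Grip point on the handle's rod (round, 8 mm thick; a red 11 mm ball ends it 12 mm further out), 48 mm from the bolt's axis; at holder y = -62 mm when the bolt is shut. It moves with bolt and handle.
- chill_post: Domed chill post, fixed: black foot 92 mm wide, 13 mm high; grey column 69 mm wide; polished aluminium hemisphere of 35 mm radius on top (centre 50 mm, top 85 mm above the bench). Origin at bench height on its axis, z up.
- dome_top (a point): The very top point of the dome, 85 mm above the bench. The block balances if its centre comes within about 5 mm of it; placed off centre it leans by about 1 rad per 26 mm, and slides off if it leans much.
- staining_jar: Bystander: glass jar with a lid knob and pink contents, 55 mm wide, 114 mm high; origin under its centre.
- beaker: Bystander: small beaker, 52 mm wide, 65 mm high; origin under its centre.
- wash_bottle: Bystander: white wash bottle with a red cap and bent spout, 66 x 93 x 182 mm; origin under its centre.
- cassette_green: Bystander: small green cassette, 40 x 28 x 11 mm; origin under its centre.
- mould_stack: Bystander: stack of small steel moulds, 30 x 39 x 22 mm; origin under its centre.
- forceps: Bystander: steel forceps lying flat, 14 x 126 x 11 mm, long axis y; origin under its centre.
- petri_dish: Bystander: clear round dish, 57 mm wide, 12 mm high; origin under its centre.
Mind the look-alikes: they are no part of the job. What is shaped like the wax_block but pink is not meant.

How it is judged:
By the outcome, as a careful person would: the job done as asked, in the order asked, and still so for the second after the job is handed in, with the robot touching nothing.
It also fails if it takes over 72 s, if anything falls off the work surface, if the arm or the gripper's body presses on something with over 40 N, if the wrist force passes 120 N, or if a joint passes its speed limit or range.

### The arm

A 6-joint arm with a two-finger parallel gripper is mounted at the origin on a cart in front of the work surface, level with it; the furniture and walls round the work are solid. World frame = base frame: x ahead of the robot, y to its left, z up, the work surface at z = 0. Lengths are in m, angles in degrees, forces in N, time in s.
With the tool pointing down it reaches from about 0.375 to 0.9 m from the base axis. Payload 3.1 kg.
Tool frame: the origin (TCP) lies at the very end of the fingers, on their centre line; the grasp point (between the pads) lies 19 mm behind it; z points along the fingers, y is the direction in which the jaws open and shut (so a half turn about z gives the same grasp; the last joint's range is limited). The gripper opens to 85 mm and grips with 20 to 120 N. Pads are 22 mm wide; open, the fingers measure 114 mm over their backs; the gripper's body (76 mm by 85 mm) begins 54 mm behind the grasp point. The pads swing forward as they close: fully open they stand 13 mm farther back than shut.
Start: joints at [59.788, 30.224, 82.088, -0, 67.689, -10.227], TCP at [0.214, 0.587, 0.231] pointing down, gripper open.
Joint ranges: [-176.69, 176.69], [-43.24, 126.21], [12.49, 139.97], [-82, 262], [0, 151.66], [-163.58, 163.58]. Speed limits (degrees/s): [159.86, 159.86, 180, 180, 180, 180].

### API

Orientations are given as [roll, pitch, yaw] about the fixed x, y, z axes, in that order (R = Rz(yaw) Ry(pitch) Rx(roll)).
In Python, from bench import bot, imaging gives the robot as it stands. The module is installed in compiled form; this text tells all that it offers.
- The arm moves only by the tool step_arm, never from a script. Its argument "series" is a list of rows, each a list of 3 entries, a list of its own where there are three numbers: the shift along the tool's x, y, z in mm, then the turn, a rotation vector about the tool's x, y, z in degrees, then the finger opening in mm, from 0 to 85.4. In form: [[[dx, dy, dz], [wx, wy, wz], grip], ...]. A call has 1 to 8 rows; each row is the pose to reach, as a shift and turn from the pose measured when the call began, along the tool's axes at that moment; what a row does not reach only later rows make up. A row lasts 1/12 s, in which the tool goes at most 41.7 mm and 7.16 degrees, less where a joint would pass 70% of its speed; a pose out of reach is approached as far as the arm can. A call with a gripper value outside its range is refused whole. The fingers move at their own pace and stop on an object; the grip force is fixed at half the most. Time passes only in rows, so rows that repeat a pose let the fingers close. It gives the time, the measured TCP pose, the force and the opening at its end, in the units of the state.
- bot.observe(): the state, without advancing time (a new reading comes with each control period).
- imaging.grab_frame(name): name is "scene" or "top"; returns a dict with "pixels" (480x640x3 uint8, red, green, blue), "intrinsics" (3x3 intrinsics, pixels), "dist" ([k1, k2, p1, p2, k3] as OpenCV has them; the pictures are not rectified), "rvec" (rotation vector, rad) and "tvec" (3), from world to camera coordinates, as OpenCV has them. Camera axes: x right, y down, z forward; pixel columns grow to the right and rows downward; lengths in m; the calibration is good to about 2 mm. A picture is of the moment at which its call begins. There is no depth.
- bot.hand_in(): hands the job in, once; it reports no verdict.
The state is a dict: "time_s": time; "joint_pos": joint angles; "qd": joint speeds; "joint_torque": joint torques, N m; "tcp_pos": TCP position; "tcp_rot": TCP orientation; "contact_force": force on the tool from outside, world axes, zero at the start; "moment": the same for the moment, N m; "grip_width": finger opening in m.
Only numpy, scipy, OpenCV 4.12 (cv2) and the standard library are available. Lean on these libraries where they do the work, as an engineer would, in place of code of your own. Each camera call takes 0.05 s, during which the arm holds its last target.

## Working session

There is one attempt and no reset: what is moved stays moved. The work goes in short steps, Python scripts to look and compute and a tool call to move; the robot and the scene stay as the last step left them, time stands still between calls to the robot, and variables do not carry over. Pictures are saved under pics/ and viewed, and the job is handed in when it is done.

Besides the shell and the picture viewer there is one more tool, called after "Emit:" as a command line: name --argument value ..., lists and objects as JSON in quotes. step_arm: Moves the arm, as the interface text tells. Its arguments: {"type":"object","properties":{"series":{"type":"array","items":{"type":"array"}}},"required":["series"]}

```bash
mkdir -p pics; python3 - <<'E'
from bench import bot, imaging
import cv2
print(bot.observe())
for n in("scene","top"):
    f=imaging.grab_frame(n); cv2.imwrite(f"pics/{n}0.png",f["pixels"][:,:,::-1]); print(n,f["intrinsics"],f["dist"],f["rvec"],f["tvec"])
E
```

```text
{'time_s': 0.0, 'joint_pos': array([ 5.97878300e+01,  3.02786542e+01,  8.21570154e+01, -1.06698733e-03,
        6.76891823e+01, -1.02274702e+01]), 'qd': array([ 0.03941571, -0.03786439, -0.01106271,  0.05865332, -0.05784319,
       -0.04473392]), 'joint_torque': array([ 6.89893932e-05, -4.42344582e+01, -1.78029585e+01, -6.74224589e-05,
        8.27897253e-03, -4.95997110e-07]), 'tcp_pos': array([0.21321602, 0.58673942, 0.23033347]), 'tcp_rot': array([-1.79876957e+02, -2.11976944e-02,  1.60015684e+02]), 'contact_force': array([ 0.1402367 , -0.38560249, -0.18794264]), 'moment': array([ 0.00160164, -0.02123911, -0.03695929]), 'grip_width': 0.08507504492630717}
scene [[603.44228918   0.         331.0888971 ]
 [  0.         603.44228918 230.94103552]
 [  0.           0.           1.        ]] [-0.05147045  0.          0.          0.          0.        ] [ 0.62704045 -2.73537273  1.01435505] [0.48960814 0.29254865 1.01643762]
top [[464.2159303    0.         330.27062554]
 [  0.         464.2159303  249.12629864]
 [  0.           0.           1.        ]] [0.03369968 0.         0.         0.         0.        ] [ 2.16982257 -2.11284797  0.1346996 ] [-0.08458167  0.56578937  0.88350198]
```

View pics/scene0.png

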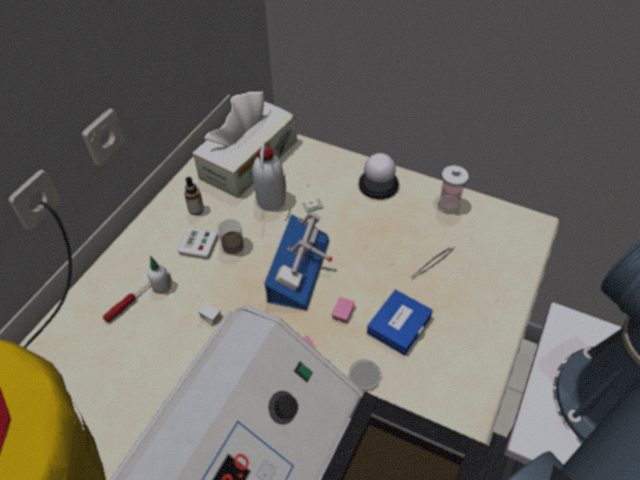

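View pics/top0.png

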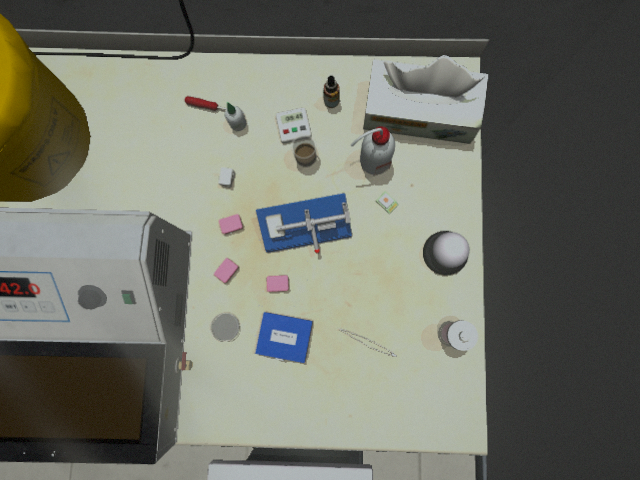

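```bash
cat > h.py <<'E'
from bench import bot, imaging
import numpy as np, cv2
from scipy.spatial.transform import Rotation as R
def grab(n): return imaging.grab_frame(n)
def proj(f,P): return cv2.projectPoints(np.array(P,float).reshape(-1,1,3),f["rvec"],f["tvec"],f["intrinsics"],np.array(f["dist"]))[0].reshape(-1,2)
def ray(f,uv):
    p=cv2.undistortPoints(np.array([[uv]],float),f["intrinsics"],np.array(f["dist"])).ravel()
    Rm=cv2.Rodrigues(np.array(f["rvec"]))[0]; return -Rm.T@f["tvec"], Rm.T@np.array([*p,1])
def atz(f,uv,z):
    c,d=ray(f,uv); return c+d*(z-c[2])/d[2]
def crop(f,u,v,w,h,k,name):
    c=f["pixels"][v:v+h,u:u+w,::-1]; cv2.imwrite("pics/"+name,cv2.resize(c,None,fx=k,fy=k,interpolation=cv2.INTER_CUBIC))
E
python3 - <<'E'
from h import *
f=grab("top"); crop(f,240,180,130,90,6,"t1.png"); crop(f,415,220,64,60,8,"t2.png")
print(atz(f,(275,226),.06),atz(f,(447,253),.05))
f=grab("scene"); crop(f,250,200,100,120,5,"s1.png"); crop(f,350,145,60,60,8,"s2.png")
E
```

```text
[0.60787624 0.03964771 0.06      ] [ 0.564548   -0.29767136  0.05      ]
```

View pics/t1.png

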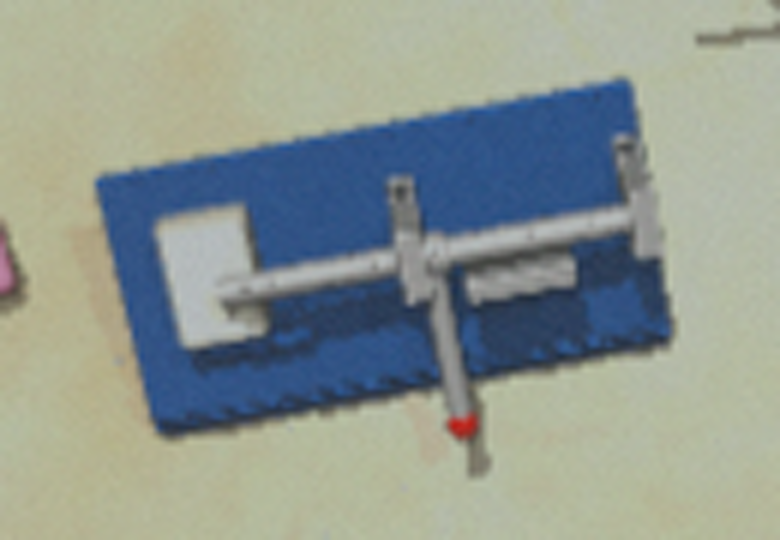

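View pics/s1.png

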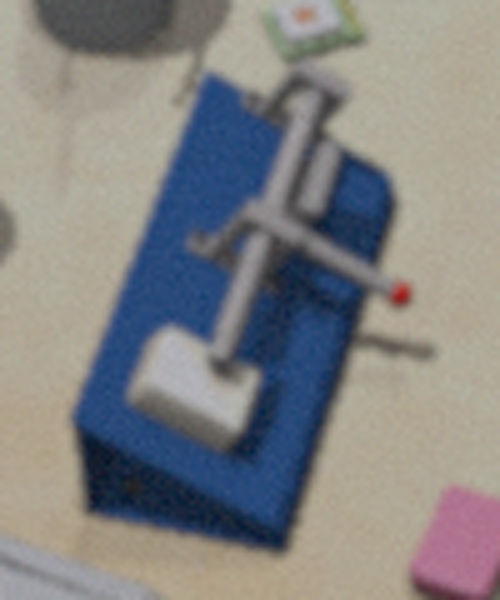

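View pics/t2.png

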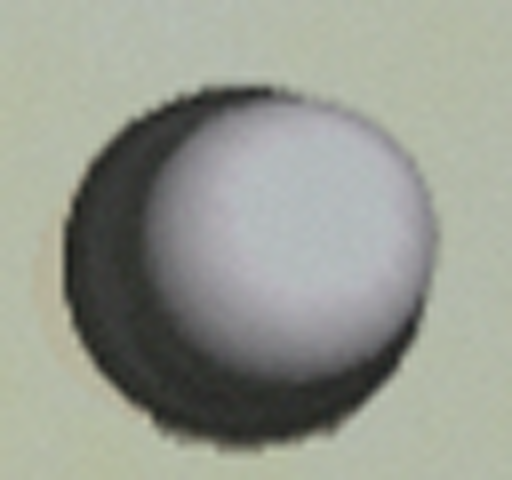

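View pics/s2.png

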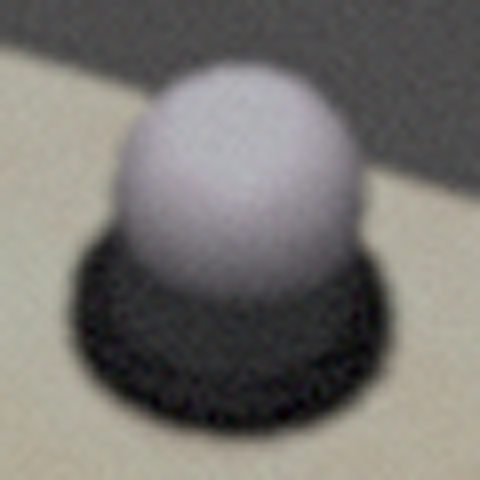

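```bash
python3 - <<'E'
from h import *
from scipy.optimize import least_squares
ft,fs=grab("top"),grab("scene")
for f in(ft,fs): print("cam",ray(f,(320,240))[0])
T=lambda u,v:(240+(u+.5)/6-.5,180+(v+.5)/6-.5)
S=lambda u,v:(250+(u+.5)/5-.5,200+(v+.5)/5-.5)
c30,s30=np.cos(np.pi/6),.5
def loc(x,y,n): return [x*c30-n*s30,y,.044+x*s30+n*c30]
# (obs cam, px, x-slope,y,n, axisflag)
O=[(ft,T(97,180),.038,.042,0,0),(ft,T(630,80),.038,-.138,0,0),(ft,T(463,426),-.060,-.062,.0265,1),
 (fs,S(80,425),.038,.042,0,0),(fs,S(205,75),.038,-.138,0,0),(fs,S(400,293),-.060,-.062,.0265,1),(ft,T(230,292),0,.008,.0265,1),(fs,S(225,360),0,.008,.0265,1)]
def world(p,q):
    c,s=np.cos(p[2]),np.sin(p[2]); return [p[0]+c*q[0]-s*q[1],p[1]+s*q[0]+c*q[1],q[2]]
def res(p,pr=False):
    r=[]
    for f,uv,x,y,n,a in O:
        r.append(proj(f,world(p,loc(x+a*p[3],y,n)))[0]-uv)
    r=np.array(r)
    if pr: print(r.round(1))
    return r.ravel()
for m in(0,1):
    s=least_squares(lambda p:res([*p[:3],p[3] if m else 0]),[.6,.03,.15,0],loss="soft_l1"); print(s.x); res([*s.x[:3],s.x[3]],True)
p=s.x
# place block fit: top corners
B=[T(157,218),T(245,205),T(270,333),T(185,350)]
for b in B:
    c,d=ray(ft,b)
    cs,sn=np.cos(p[2]),np.sin(p[2]); ex=np.array([cs*c30,sn*c30,s30]);ey=np.array([-sn,cs,0]);n=np.cross(ex,ey); o=np.array([p[0],p[1],.044])
    q=c+d*(((o+n*.018-c)@n)/(d@n))-o; print("blk top corner slope xy",(q@ex*1e3).round(1),(q@ey*1e3).round(1))
Bs=[S(165,325),S(130,380),S(235,425),S(262,378)]
for b in Bs:
    c,d=ray(fs,b); q=c+d*(((o+n*.018-c)@n)/(d@n))-o; print("scene corner",(q@ex*1e3).round(1),(q@ey*1e3).round(1))
# dome
def sil(f,cx,cy):
    C=np.array([cx,cy,.05]); cam=ray(f,(320,240))[0]; v=C-cam; D=np.linalg.norm(v); v/=D
    r=.035; cc=C-v*r*r/D; rr=r*np.sqrt(1-(r/D)**2)
    a=np.cross(v,[0,0,1.]);a/=np.linalg.norm(a);b=np.cross(v,a)
    t=np.linspace(0,2*np.pi,181); return proj(f,cc+rr*(np.cos(t)[:,None]*a+np.sin(t)[:,None]*b))
def rd(q,single=None):
    r=[]
    P=sil(ft,*q); k=lambda v,o:8*(v-o+.5)-.5
    if single!=1: r+=[k(P[:,0].min(),415)-145,k(P[:,0].max(),415)-437,k(P[:,1].min(),220)-97,k(P[:,1].max(),220)-383]
    P=sil(fs,*q)
    if single!=0: r+=[k(P[:,0].min(),350)-117,k(P[:,0].max(),350)-367,k(P[:,1].min(),145)-62]
    return np.array(r)
for m in(0,1,None):
    s=least_squares(rd,[.565,-.3],args=(m,)); print("dome",s.x,rd(s.x).round(0))
# foot from top: z=.013 circle r .046
def foot(f,q,z):
    t=np.linspace(0,2*np.pi,181); return proj(f,np.c_[q[0]+.046*np.cos(t),q[1]+.046*np.sin(t),0*t+z])
def rf(q):
    P=np.r_[foot(ft,q,0),foot(ft,q,.013)]; k=lambda v,o:8*(v-o+.5)-.5
    r=[k(P[:,0].min(),415)-66,k(P[:,1].min(),220)-87,k(P[:,1].max(),220)-445]
    P=np.r_[foot(fs,q,0),foot(fs,q,.013)]
    return np.array(r+[k(P[:,0].min(),350)-73,k(P[:,0].max(),350)-392,k(P[:,1].max(),145)-436])
s=least_squares(rf,[.565,-.3]); print("foot",s.x,rf(s.x).round(0))
E
```

```text
cam [ 0.43869692 -0.08504495  0.95297418]
cam [0.24644964 0.60989822 0.9621502 ]
[0.61584799 0.03219125 0.22518457 0.        ]
[[-1.1  0.2]
 [ 0.  -0.9]
 [ 0.1 -0.8]
 [-0.2 -1.3]
 [ 1.  -2. ]
 [ 0.9 -0.2]
 [-2.2  0.5]
 [-0.1  0.5]]
[6.15612759e-01 3.22031982e-02 2.24970928e-01 4.65642390e-04]
[[-1.1  0.4]
 [ 0.  -0.8]
 [ 0.1 -0.9]
 [-0.  -1.2]
 [ 1.1 -2. ]
 [ 0.8 -0.3]
 [-2.3  0.4]
 [-0.2  0.4]]
blk top corner slope xy 27.0 21.7
blk top corner slope xy 25.6 -6.8
blk top corner slope xy -19.0 -5.4
blk top corner slope xy -19.0 23.1
scene corner 24.3 -0.4
scene corner 29.7 28.8
scene corner -13.7 24.9
scene corner -18.0 0.2
dome [ 0.57152157 -0.30495978] [-3.  3. -0.  0.  3.  9.  2.]
dome [ 0.57323925 -0.30495377] [-3.  3. -7. -7. -3.  3. -0.]
dome [ 0.572221   -0.30480833] [-4.  2. -3. -2.  0.  6.  1.]
foot [ 0.57216657 -0.30545241] [-2. -7. -2. -1. 11.  2.]
```

```bash
python3 - <<'E'
from h import *
ft,fs=grab("top"),grab("scene")
T=lambda u,v:(240+(u+.5)/6-.5,180+(v+.5)/6-.5)
S=lambda u,v:(250+(u+.5)/5-.5,200+(v+.5)/5-.5)
def tri(a,b):
    c1,d1=ray(ft,a);c2,d2=ray(fs,b);d1/=np.linalg.norm(d1);d2/=np.linalg.norm(d2)
    t=np.linalg.lstsq(np.c_[d1,-d2],c2-c1,rcond=None)[0]; p=c1+t[0]*d1;q=c2+t[1]*d2
    return ((p+q)/2*1e3).round(1),(np.linalg.norm(p-q)*1e3).round(1)
for n,a,b in [("cornL",(97,180),(80,425)),("cornR",(630,80),(205,75)),("ball",(463,426),(400,293)),("tip",(225,292),(222,362)),("lowL",(160,432),(285,548)),("blkUR(top)",(245,205),(165,325)),("blkUL",(157,218),(130,380)),("blkLL",(185,350),(235,440)),("blkLR",(270,333),(262,378))]:
    print(n,tri(T(*a),S(*b)))
print("low L z0",atz(ft,T(160,432),0),atz(fs,S(285,548),0),"lowR",atz(ft,T(668,345),0), "topview upL/R at z63",atz(ft,T(97,180),.063),atz(ft,T(630,80),.063))
E
```

```text
cornL (array([639.9,  79.4,  57.1]), np.float64(0.9))
cornR (array([679.9, -94.8,  56.1]), np.float64(2.4))
ball (array([566.1, -42.2,  36.5]), np.float64(3.0))
tip (array([603.2,  35. ,  63.4]), np.float64(0.7))
lowL (array([564.6,  63.4,   3. ]), np.float64(0.3))
blkUR(top) (array([631.3,  29.4,  63.8]), np.float64(1.0))
blkUL (array([627.9,  58.3,  65.4]), np.float64(3.0))
blkLL (array([588.8,  50.8,  41.7]), np.float64(3.7))
blkLR (array([593.7,  22.3,  43.4]), np.float64(1.2))
low L z0 [0.56484493 0.0638042  0.        ] [0.56574369 0.06169876 0.        ] lowR [ 0.59979044 -0.11106407  0.        ] topview upL/R at z63 [0.63907776 0.0784414  0.063     ] [ 0.67692729 -0.09499359  0.063     ]
```

```bash
python3 - <<'E'
from h import *
crop(grab("scene"),270,255,40,40,15,"s3.png"); crop(grab("top"),258,205,36,40,15,"t3.png")
f=grab("scene")
E
```

```text
(no output)
```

View pics/s3.png

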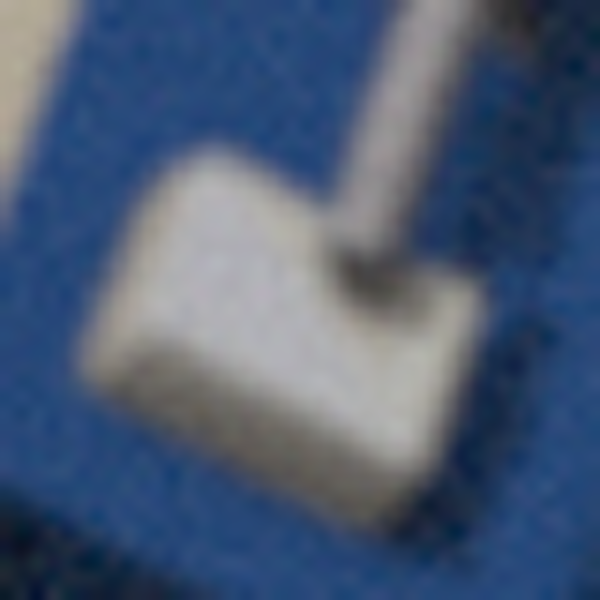

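View pics/t3.png

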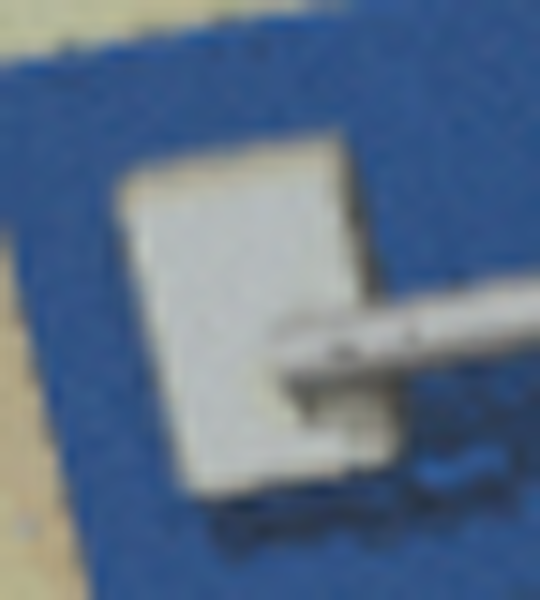

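```bash
cat >> h.py <<'E'
HO=np.array([.6162,.032,.044]); HY=np.radians(12.3)
RH=R.from_euler('z',HY)*R.from_euler('y',-np.pi/6)
def place(x,y,n): return HO+RH.apply([x,y,n])
def blk(xb,yb,psi=0):
    c=[]
    for n in(0,.018):
        for a,b in((1,1),(1,-1),(-1,-1),(-1,1)):
            q=R.from_euler('z',psi,degrees=True).apply([a*.022,b*.016,0]); c.append(place(xb+q[0],yb+q[1],n))
    return np.array(c)
E
python3 - <<'E'
from h import *
from scipy.optimize import least_squares
ft,fs=grab("top"),grab("scene")
t=lambda u,v:np.array((258+(u+.5)/15-.5,205+(v+.5)/15-.5)); s=lambda u,v:np.array((270+(u+.5)/15-.5,255+(v+.5)/15-.5))
obs=[(ft,t(118,178),4),(ft,t(345,130),5),(ft,t(400,462),6),(ft,t(185,502),7),(fs,s(205,145),5),(fs,s(70,375),0),(fs,s(370,535),3),(fs,s(492,290),6)]
def res(p):
    C=blk(*p[:3]); return np.concatenate([proj(f,C[i])[0]-o for f,o,i in obs])
r=least_squares(res,[0,0,0],x_scale=[.01,.01,5],loss='soft_l1'); print(r.x,res(r.x).reshape(-1,2).round(1))
C=blk(*r.x)
for f,u,v,nm in((ft,258,205,"to"),(fs,265,245,"so")):
    im=cv2.resize(np.ascontiguousarray(f["pixels"][v:v+55,u:u+55,::-1]),None,fx=10,fy=10,interpolation=cv2.INTER_CUBIC)
    P=(((proj(f,C)-[u,v]+.5)*10)).astype(int)
    for i,j in [(0,1),(1,2),(2,3),(3,0),(4,5),(5,6),(6,7),(7,4),(0,4),(1,5),(2,6),(3,7)]: cv2.line(im,P[i].tolist(),P[j].tolist(),(0,0,255) if i>3 else (0,200,0),1)
    Q=np.array([place(0,.008,.0265),place(0,-.062,.0265),place(.038,.042,0),place(-.05,.042,0)]);Q=((proj(f,Q)-[u,v]+.5)*10).astype(int)
    cv2.line(im,Q[0].tolist(),Q[1].tolist(),(255,0,255),1);cv2.line(im,Q[2].tolist(),Q[3].tolist(),(0,255,255),1)
    cv2.imwrite(f"pics/{nm}.png",im)
E
python3 -c "
import cv2,numpy as np
cv2.imwrite('pics/o1.png',cv2.resize(np.hstack([cv2.imread('pics/to.png'),cv2.imread('pics/so.png')]),(800,400)))"
```

```text
[ 0.00269664  0.01012893 -0.96537145] [[-1.3  0.5]
 [-0.1  0.9]
 [ 0.5 -0.2]
 [-1.2 -0.1]
 [ 0.  -2.3]
 [-0.3 -0.2]
 [-0.   0.2]
 [ 0.9 -0.8]]
```

View pics/o1.png

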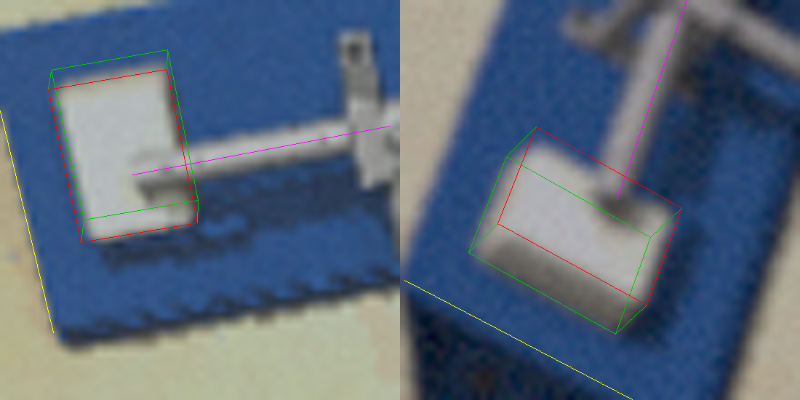

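```bash
python3 - <<'E'
from h import *
ft=grab("top");fs=grab("scene")
T=lambda u,v:(240+(u+.5)/6-.5,180+(v+.5)/6-.5)
S=lambda u,v:(250+(u+.5)/5-.5,200+(v+.5)/5-.5)
def on(f,uv,n):
    c,d=ray(f,uv); nn=RH.apply([0,0,1]); q=c+d*(((HO-c)@nn+n)/(d@nn))-HO; return (RH.inv().apply(q)*1e3).round(1)
for a in((468,262),(575,250),(575,285),(470,305)): print("keeper n34",on(ft,T(*a),.034))
for a in((310,140),(345,150),(325,220),(300,210)): print("keeper scene n34",on(fs,S(*a),.034))
for a in((388,180),(412,178),(432,300),(405,305)): print("guide n37/0",on(ft,T(*a),.037),on(ft,T(*a),0))
for r in(.042,.048): print(r,place(-r,-.062,.0265))
E
```

```text
keeper n34 [ -2.6 -73.7  34. ]
keeper n34 [  -5.4 -108.4   34. ]
keeper n34 [ -17.1 -106.4   34. ]
keeper n34 [-17.2 -71.8  34. ]
keeper scene n34 [ -1.2 -99.7  34. ]
keeper scene n34 [ -16.  -104.1   34. ]
keeper scene n34 [-17.4 -68.3  34. ]
keeper scene n34 [ -6.6 -66.6  34. ]
guide n37/0 [ 30.1 -53.7  37. ] [ 19.1 -52.8   0. ]
guide n37/0 [ 29.3 -61.3  37. ] [ 18.3 -60.7   0. ]
guide n37/0 [-12.  -60.1  37. ] [-24.9 -59.3   0. ]
guide n37/0 [-12.  -51.2  37. ] [-24.9 -50.1  -0. ]
0.042 [ 0.58092389 -0.03914805  0.04594967]
0.048 [ 0.57584701 -0.04025499  0.04294967]
```

```bash
cat >> h.py <<'E'
def tri(fa,a,fb,b):
    c1,d1=ray(fa,a);c2,d2=ray(fb,b);d1/=np.linalg.norm(d1);d2/=np.linalg.norm(d2)
    t=np.linalg.lstsq(np.c_[d1,-d2],c2-c1,rcond=None)[0]; p=c1+t[0]*d1;q=c2+t[1]*d2
    return ((p+q)/2*1e3).round(1),(np.linalg.norm(p-q)*1e3).round(1)
def todo(pos,rot):
    """pos m, rot Rotation -> shift mm, rotvec deg in tool frame now"""
    o=bot.observe(); R0=R.from_euler('xyz',o["tcp_rot"],degrees=True)
    print("t",round(o["time_s"],2),"tcp",(o["tcp_pos"]*1e3).round(1),o["tcp_rot"].round(1),"F",o["contact_force"].round(1),"w",round(o["grip_width"]*1e3,1),"J",o["joint_pos"].round(0))
    print("shift",(R0.inv().apply(np.array(pos)-o["tcp_pos"])*1e3).round(1),"turn",(R0.inv()*rot).as_rotvec(degrees=True).round(1))
def down(yaw): return R.from_euler('xyz',[180,0,yaw],degrees=True)
E
python3 - <<'E'
from h import *
ft,fs=grab("top"),grab("scene")
print(tri(ft,(150,213),fs,(243,312)),tri(ft,(125,297),fs,(303,371)))
todo([.213,.587,.40],down(160))
todo([.40,.20,.40],down(192.3))
p=place(-.042,-.062,.0265)
todo([p[0],p[1],.15],down(192.3))
E
```

```text
(array([589.5, 223.9, 203.2]), np.float64(15.5)) (array([459.7, 262.8, 187. ]), np.float64(1.5))
t 0.85 tcp [213.6 587.4 231.4] [180.   0. 160.] F [ 0.7 -0.2 -0.7] w 85.2 J [ 60.  30.  82.  -0.  68. -10.]
shift [   0.4   -0.5 -168.6] turn [0. 0. 0.]
t 0.85 tcp [213.6 587.4 231.4] [180.   0. 160.] F [ 0.7 -0.2 -0.7] w 85.2 J [ 60.  30.  82.  -0.  68. -10.]
shift [-307.6 -300.3 -168.7] turn [  0.    0.  -32.3]
t 0.85 tcp [213.6 587.4 231.4] [180.   0. 160.] F [ 0.7 -0.2 -0.7] w 85.2 J [ 60.  30.  82.  -0.  68. -10.]
shift [-559.4 -463.2   81.3] turn [  0.    0.  -32.3]
```

Emit:
step_arm --series '[[[0,0,-40],[0,0,0],40],[[0,0,-80],[0,0,0],40],[[0,0,-120],[0,0,0],40],[[-20,-20,-150],[0,0,-5],40],[[-50,-50,-160],[0,0,-10],40],[[-75,-75,-165],[0,0,-15],40],[[-100,-100,-165],[0,0,-20],40],[[-125,-125,-165],[0,0,-25],40]]'

```text
time_s: 1.52
tcp_pos: [0.2887, 0.4258, 0.3973]
tcp_rot: [179.9, 0.1, -174.7]
contact_force: [0.7, -0.1, -0.4]
grip_width: 0.04
```

```bash
python3 - <<'E'
from h import *
todo([.42,.15,.35],down(192.3))
p=place(-.042,-.062,.0265)
todo([p[0],p[1],.15],down(192.3))
E
```

```text
t 1.52 tcp [288.7 425.8 397.3] [ 1.799e+02  1.000e-01 -1.747e+02] F [ 0.7 -0.1 -0.4] w 40.0 J [ 43.  12.  84.  -0.  84. -52.]
shift [-105.2 -286.8   47.1] turn [ 0.1  0.1 -7. ]
t 1.52 tcp [288.7 425.8 397.3] [ 1.799e+02  1.000e-01 -1.747e+02] F [ 0.7 -0.1 -0.4] w 40.0 J [ 43.  12.  84.  -0.  84. -52.]
shift [-247.6 -490.2  247.1] turn [ 0.1  0.1 -7. ]
```

Emit:
step_arm --series '[[[-13,-36,5],[0,0,-1],40],[[-26,-72,10],[0,0,-2],40],[[-39,-108,15],[0,0,-3],40],[[-52,-144,20],[0,0,-4],40],[[-65,-180,25],[0,0,-5],40],[[-78,-216,30],[0,0,-6],40],[[-92,-252,40],[0,0,-7],40],[[-105,-287,47],[0,0,-7],40]]'

```text
time_s: 2.18
tcp_pos: [0.4202, 0.1479, 0.3499]
tcp_rot: [180.0, 0.2, -167.7]
contact_force: [-0.7, -0.5, 0.5]
grip_width: 0.0401
```

```bash
python3 - <<'E'
from h import *
p=place(-.042,-.062,.0265)
todo([p[0],p[1],.15],down(192.3))
E
```

```text
t 2.18 tcp [420.2 147.9 349.9] [ 180.     0.2 -167.7] F [-0.7 -0.5  0.5] w 40.1 J [  5.   8.  97.   0.  75. -97.]
shift [-116.6 -217.2  200.1] turn [0.  0.2 0. ]
```

Emit:
step_arm --series '[[[-14,-27,25],[0,0,0],34],[[-28,-54,50],[0,0,0],34],[[-42,-81,75],[0,0,0],34],[[-58,-108,100],[0,0,0],34],[[-73,-135,125],[0,0,0],34],[[-88,-162,150],[0,0,0],34],[[-102,-190,175],[0,0,0],34],[[-117,-217,200],[0,0,0],34]]'

```text
time_s: 2.85
tcp_pos: [0.5821, -0.0403, 0.1489]
tcp_rot: [180.0, 0.2, -167.7]
contact_force: [0.8, 0.6, -0.0]
grip_width: 0.0337
```

```bash
python3 - <<'E'
from h import *
f=grab("scene"); crop(f,250,150,140,150,4,"s5.png")
f=grab("top"); crop(f,240,170,130,100,6,"t5.png")
p=place(-.042,-.062,.0265)
todo([p[0],p[1],p[2]-.014],down(192.3))
E
```

```text
t 2.95 tcp [582.4 -42.4 145.1] [ 1.799e+02 -1.000e-01 -1.679e+02] F [-1.1 -0.3  0.1] w 33.8 J [ -15.   33.   93.    0.   54. -117.]
shift [  0.6   3.2 113.2] turn [ 0.1 -0.1 -0.2]
```

View pics/s5.png

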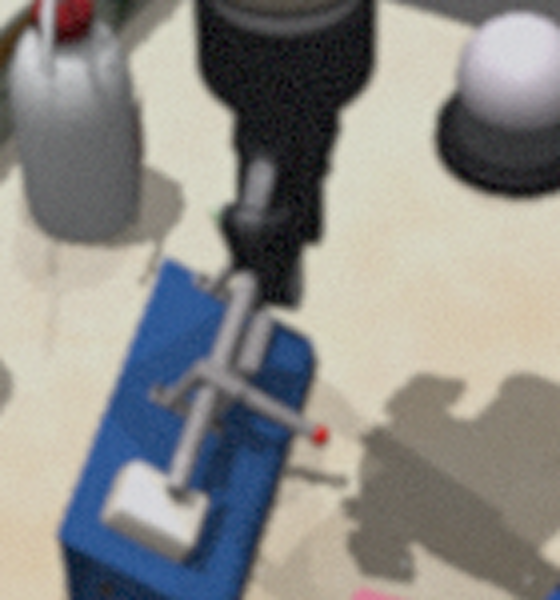

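View pics/t5.png

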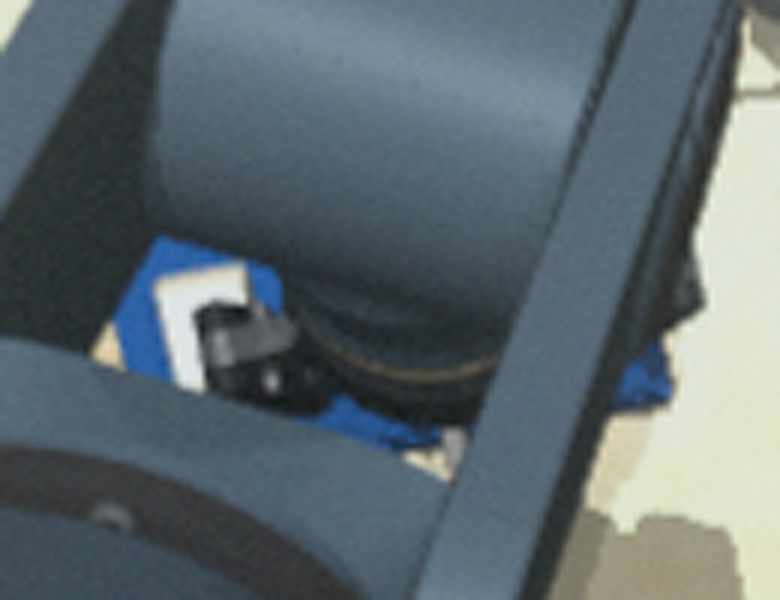

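Emit:
step_arm --series '[[[0,2,25],[0,0,0],30],[[0,3,50],[0,0,0],30],[[1,3,75],[0,0,0],30],[[1,3,90],[0,0,0],30],[[1,3,100],[0,0,0],30],[[1,3,107],[0,0,0],30],[[1,3,112],[0,0,0],30],[[1,3,113],[0,0,0],30]]'

```text
time_s: 3.62
tcp_pos: [0.5807, -0.0393, 0.0323]
tcp_rot: [179.9, -0.1, -167.9]
contact_force: [0.0, 0.2, 0.7]
grip_width: 0.0303
```

```bash
python3 - <<'E'
from h import *
f=grab("scene"); crop(f,250,150,140,150,5,"s6.png")
p=place(-.042,-.062,.0265)
todo([p[0],p[1],p[2]-.014],down(192.3))
E
```

```text
t 3.67 tcp [580.9 -39.4  32.5] [ 1.799e+02 -1.000e-01 -1.679e+02] F [1.4 0.4 0.9] w 30.1 J [ -15.   43.   96.    0.   41. -117.]
shift [-0.   0.2  0.6] turn [ 0.1 -0.1 -0.2]
```

View pics/s6.png

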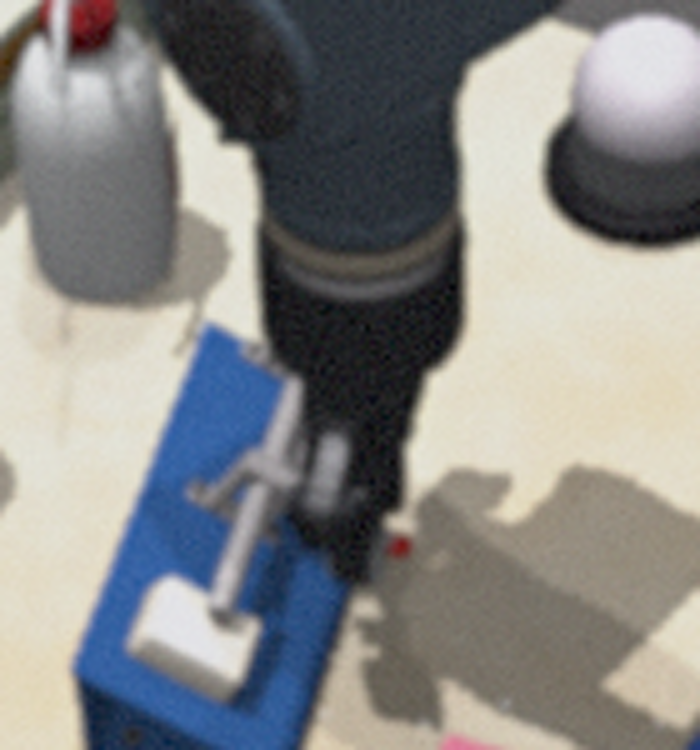

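Emit:
step_arm --series '[[[0,0,0],[0,0,0],15],[[0,0,0],[0,0,0],8],[[0,0,0],[0,0,0],5],[[0,0,0],[0,0,0],5],[[0,0,0],[0,0,0],5],[[0,0,0],[0,0,0],5]]'

```text
time_s: 4.17
tcp_pos: [0.5817, -0.0394, 0.0334]
tcp_rot: [179.9, 0.0, -167.9]
contact_force: [0.7, 2.0, 5.9]
grip_width: 0.0058
```

```bash
python3 - <<'E'
from h import *
o=bot.observe()
R0=R.from_euler('xyz',o["tcp_rot"],degrees=True)
def g(a,y=-.062,r=.042): return place(-r*np.cos(a),y,.0265+r*np.sin(a))
for a in (0,.15,.3,.45,.6,.75,.9,1.05,1.1): print(a,(R0.inv().apply(g(a)-g(0))*1e3).round(1))
print((R0.inv().apply(RH.apply([0,-56,0]))).round(1),o["tcp_pos"],o["contact_force"],o["grip_width"])
E
```

```text
0 [0. 0. 0.]
0.15 [ 2.7 -0.  -5.7]
0.3 [  4.6  -0.  -11.7]
0.45 [  5.5   0.  -17.9]
0.6 [  5.5   0.  -24.2]
0.75 [  4.5   0.  -30.4]
0.9 [  2.7   0.  -36.4]
1.05 [ -0.1   0.  -42.1]
1.1 [ -1.2   0.1 -43.9]
[ -0.2 -56.   -0.1] [ 0.58169144 -0.03937788  0.03337466] [0.65792473 2.03638524 5.87665858] 0.005798528985961343
```

Emit:
step_arm --series '[[[0,0,0],[0,0,0],5],[[0,0,0],[0,0,0],5]]'

```text
time_s: 4.33
tcp_pos: [0.5817, -0.0394, 0.0335]
tcp_rot: [179.9, 0.1, -167.9]
contact_force: [-0.3, 0.5, 2.9]
grip_width: 0.0062
```

```bash
python3 - <<'E'
from h import *
f=grab("scene"); crop(f,290,210,60,70,9,"s7.png")
todo([0.58,-.04,.033],down(192.3))
E
```

```text
t 4.38 tcp [581.7 -39.4  33.5] [ 1.799e+02  1.000e-01 -1.679e+02] F [-0.4  0.7  3.7] w 6.0 J [ -15.   43.   96.    0.   41. -117.]
shift [ 1.8 -0.3  0.5] turn [ 0.1  0.1 -0.2]
```

View pics/s7.png

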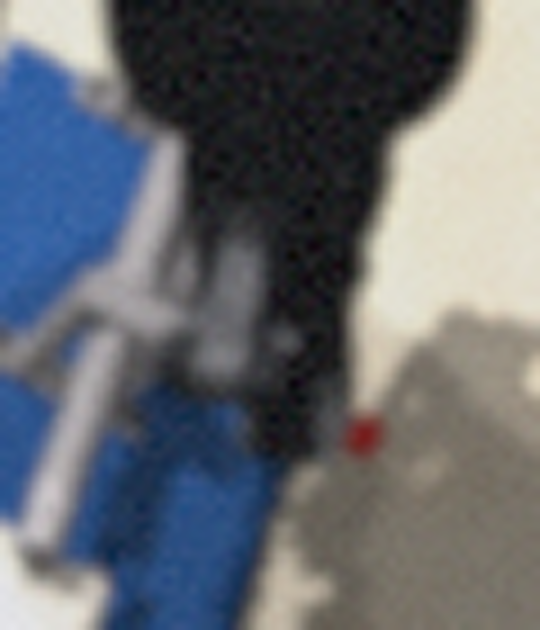

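Emit:
step_arm --series '[[[2,0,-5],[0,0,0],4],[[4,0,-10],[0,0,0],4],[[5,0,-15],[0,0,0],4],[[5,0,-20],[0,0,0],4],[[5,0,-25],[0,0,0],4],[[4,0,-31],[0,0,0],4],[[3,0,-36],[0,0,0],4],[[1,0,-41],[0,0,0],4]]'

```text
time_s: 5.05
tcp_pos: [0.5799, -0.0397, 0.0751]
tcp_rot: [179.9, -0.0, -167.9]
contact_force: [-0.5, -0.8, 0.3]
grip_width: 0.0042
```

```bash
python3 - <<'E'
from h import *
f=grab("scene"); crop(f,270,200,80,80,8,"s8.png")
todo([0.58,-.04,.033],down(192.3))
E
```

```text
t 5.1 tcp [581.4 -39.8  76.1] [ 1.800e+02  1.000e-01 -1.679e+02] F [ 1.  -0.3  0.5] w 3.9 J [ -15.   39.   95.    0.   45. -117.]
shift [ 1.5  0.1 43.1] turn [ 0.   0.1 -0.2]
```

View pics/s8.png

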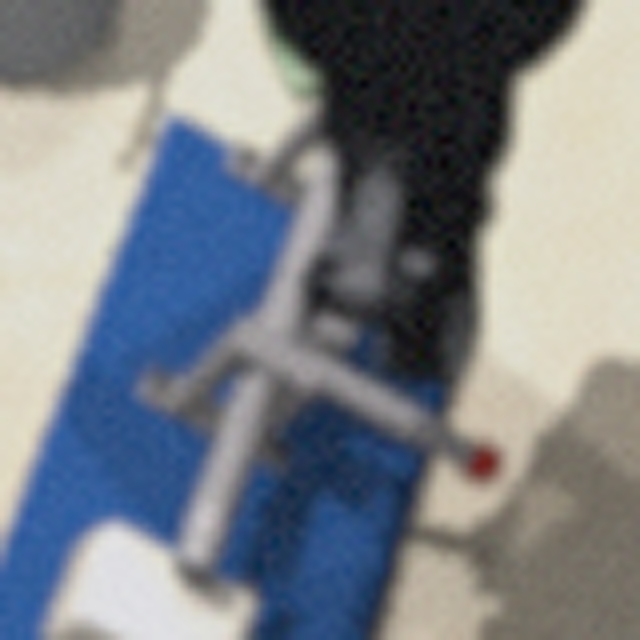

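```bash
python3 - <<'E'
from h import *
f=grab("scene");o=bot.observe()
im=cv2.resize(np.ascontiguousarray(f["pixels"][200:280,270:350,::-1]),None,fx=8,fy=8,interpolation=cv2.INTER_CUBIC)
d=lambda P:((proj(f,P)-[270,200]+.5)*8).astype(int)
R0=R.from_euler('xyz',o["tcp_rot"],degrees=True)
P=d([o["tcp_pos"],o["tcp_pos"]+R0.apply([0,0,-.019]),place(0,-.062,.0265),place(-.06,-.062,.0265),place(-.042,-.062,.0265)])
cv2.line(im,P[0].tolist(),P[1].tolist(),(0,255,255),2);cv2.line(im,P[2].tolist(),P[3].tolist(),(255,0,255),1);cv2.circle(im,P[4].tolist(),3,(0,255,0),-1)
for s in(-1,1):
    Q=d([o["tcp_pos"]+R0.apply([s*.011,0,-.0]),o["tcp_pos"]+R0.apply([s*.011,0,-.038])]); cv2.line(im,Q[0].tolist(),Q[1].tolist(),(0,200,0),1)
cv2.imwrite("pics/s9.png",im)
E
```

```text
(no output)
```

View pics/s9.png

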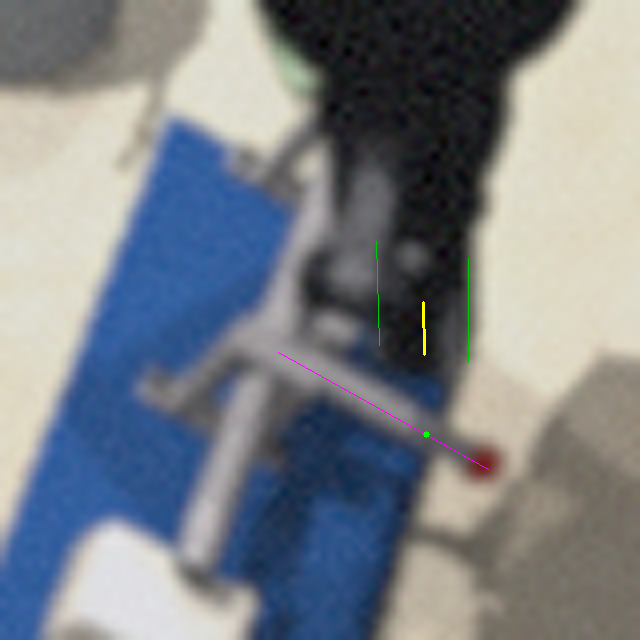

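```bash
python3 - <<'E'
from h import *
ft,fs=grab("top"),grab("scene")
for n,f,(u0,v0,u1,v1) in(("top",ft,(300,235,335,262)),("scene",fs,(318,245,345,270))):
    im=cv2.imread(f"pics/{n}0.png").astype(int); c=im[v0:v1,u0:u1]; w=np.clip(c[...,2]-np.maximum(c[...,1],c[...,0])-25,0,None)
    yy,xx=np.mgrid[v0:v1,u0:u1]; print(n,(w*xx).sum()/w.sum(),(w*yy).sum()/w.sum(),w.max(),(w>0).sum())
    uv=((w*xx).sum()/w.sum(),(w*yy).sum()/w.sum()); 
    if n=="top":a=uv
    else:b=uv
print(tri(ft,a,fs,b), proj(ft,place(-.06,-.062,.0265)),proj(fs,place(-.06,-.062,.0265)))
for z in(.02,.03,.04): print(z,atz(ft,a,z),atz(fs,b,z))
E
```

```text
top 316.7406523468576 250.48369132856007 114 20
scene 329.6802973977695 258.24287484510535 95 22
(array([566.1, -42.2,  36.4]), np.float64(2.6)) [[316.70213166 250.01567686]] [[330.5893661  258.18342639]]
0.02 [ 0.56708633 -0.0417896   0.02      ] [ 0.57309964 -0.05350157  0.02      ]
0.03 [ 0.5657102  -0.04225323  0.03      ] [ 0.56963257 -0.04646023  0.03      ]
0.04 [ 0.56433407 -0.04271686  0.04      ] [ 0.5661655 -0.0394189  0.04     ]
```

```bash
cat >> h.py <<'E'
def slope_rot(tilt=0): # tilt deg back toward vertical (30 = vertical)
    return RH*R.from_euler('y',180+tilt,degrees=True)
E
python3 - <<'E'
from h import *
print(slope_rot().as_matrix().round(2)[:,2],slope_rot(30).as_matrix().round(2)[:,2])
todo(place(-.042,-.062,.0265+.025),slope_rot())
todo(place(-.042,-.062,.0265-.0185),slope_rot())
E
```

```text
[ 0.49  0.11 -0.87] [-0. -0. -1.]
t 5.25 tcp [580.6 -39.6  74.8] [ 1.799e+02  1.000e-01 -1.679e+02] F [0.3 0.2 0.3] w 4.6 J [ -15.   39.   95.    0.   45. -117.]
shift [12.1  0.4  7.1] turn [  0.  -29.9  -0.2]
t 5.25 tcp [580.6 -39.6  74.8] [ 1.799e+02  1.000e-01 -1.679e+02] F [0.3 0.2 0.3] w 4.6 J [ -15.   39.   95.    0.   45. -117.]
shift [-9.6  0.4 44.8] turn [  0.  -29.9  -0.2]
```

Emit:
step_arm --series '[[[4,0,-6],[0,-6,0],30],[[8,0,-6],[0,-12,0],30],[[12,0,-6],[0,-18,0],30],[[12,0,-4],[0,-24,0],30],[[12,0,0],[0,-30,0],30],[[12,0,7],[0,-30,0],30],[[12,0,7],[0,-30,0],30]]'

```text
time_s: 5.83
tcp_pos: [0.5988, -0.0296, 0.1036]
tcp_rot: [-179.5, 25.6, -169.0]
contact_force: [-0.1, 0.6, 0.6]
grip_width: 0.0303
```

```bash
python3 - <<'E'
from h import *
todo(place(-.042,-.062,.0265-.0185),slope_rot())
E
```

```text
t 5.83 tcp [598.8 -29.6 103.6] [-179.5   25.6 -169. ] F [-0.1  0.6  0.6] w 30.3 J [ -20.   35.  111.   47.   17. -164.]
shift [41.  -5.2 62.1] turn [-1.1 -4.4 -1.1]
```

Emit:
step_arm --series '[[[0,0,-5],[0,5,0],30],[[0,0,-15],[0,11,0],30],[[0,0,-25],[0,17,0],30],[[0,0,-35],[0,23,0],30],[[0,0,-40],[0,26,0],30],[[0,0,-40],[0,26,0],30]]'

```text
time_s: 6.33
tcp_pos: [0.5856, -0.0339, 0.1424]
tcp_rot: [-179.2, -0.3, -169.1]
contact_force: [0.8, -0.2, 0.2]
grip_width: 0.0299
```

```bash
python3 - <<'E'
from h import *
todo([.58,-.04,.15],down(192.3))
E
```

```text
t 6.33 tcp [585.6 -33.9 142.4] [-179.2   -0.3 -169.1] F [ 0.8 -0.2  0.2] w 29.9 J [ -14.   34.   92.   -1.   54. -114.]
shift [ 6.7 -5.  -7.5] turn [-0.8 -0.3 -1.4]
```

Emit:
step_arm --series '[[[0,0,0],[0,0,7],30],[[0,0,0],[0,0,14],30],[[0,0,0],[0,0,21],30],[[0,0,0],[0,0,28],30],[[0,0,0],[0,0,35],30],[[0,0,0],[0,0,42],30],[[0,0,0],[0,0,49],30],[[0,0,0],[0,0,56],30]]'

```text
time_s: 7.0
tcp_pos: [0.5851, -0.0344, 0.142]
tcp_rot: [-179.2, 0.5, 134.6]
contact_force: [0.6, 0.4, 0.6]
grip_width: 0.03
```

Emit:
step_arm --series '[[[0,0,0],[0,0,7],30],[[0,0,0],[0,0,14],30],[[0,0,0],[0,0,21],30],[[0,0,0],[0,0,28],30],[[0,0,0],[0,0,35],30],[[0,0,0],[0,0,42],30],[[0,0,0],[0,0,49],30],[[0,0,0],[0,0,56],30]]'

```text
time_s: 7.67
tcp_pos: [0.5846, -0.0349, 0.1416]
tcp_rot: [-179.9, 1.1, 78.4]
contact_force: [0.7, 0.9, -0.2]
grip_width: 0.0301
```

Emit:
step_arm --series '[[[0,0,0],[0,0,7],30],[[0,0,0],[0,0,14],30],[[0,0,0],[0,0,21],30],[[0,0,0],[0,0,28],30],[[0,0,0],[0,0,35],30],[[0,0,0],[0,0,42],30],[[0,0,0],[0,0,49],30],[[0,0,0],[0,0,56],30]]'

```text
time_s: 8.33
tcp_pos: [0.5841, -0.0354, 0.1412]
tcp_rot: [179.2, 0.9, 22.1]
contact_force: [0.1, 0.3, -0.7]
grip_width: 0.0299
```

```bash
python3 - <<'E'
from h import *
p=place(-.042,-.062,.0265)
todo([p[0],p[1],.12],down(12.3))
S=slope_rot()*R.from_euler('z',180,degrees=True); print(S.as_matrix()[:,2])
todo(place(-.042,-.062,.0265+.025),S)
E
```

```text
t 8.33 tcp [584.1 -35.4 141.2] [179.2   0.9  22.1] F [ 0.1  0.3 -0.7] w 29.9 J [-14.  34.  92.  -1.  54.  55.]
shift [-4.   2.  21.3] turn [0.9 0.8 9.8]
[ 0.48852279  0.10651519 -0.8660254 ]
t 8.33 tcp [584.1 -35.4 141.2] [179.2   0.9  22.1] F [ 0.1  0.3 -0.7] w 29.9 J [-14.  34.  92.  -1.  54.  55.]
shift [-15.6  -0.9  73.9] turn [-1.7 30.7  9.8]
```

```bash
cat >> h.py <<'E'
def S(tilt): return slope_rot(30-tilt)*R.from_euler('z',180,degrees=True)  # tilt from vertical
E
python3 - <<'E'
from h import *
for tl in(15,20):
    r=S(tl); g=place(-.041,-.062,.0265)
    for d in(.019,): 
        t=g+r.apply([0,0,d]); 
        for sx in(-.011,.011): print(tl,sx,(RH.inv().apply(t+r.apply([sx,0,0])-HO)*1e3).round(1), r.apply([1,0,0]).round(2))
    todo(t-r.apply([0,0,.06]),r); todo(t,r)
E
```

```text
15 -0.011 [-56.5 -62.   11. ] [0.94 0.21 0.26]
15 0.011 [-35.3 -62.    5.3] [0.94 0.21 0.26]
t 8.33 tcp [584.1 -35.4 141.2] [179.2   0.9  22.1] F [ 0.1  0.3 -0.7] w 29.9 J [-14.  34.  92.  -1.  54.  55.]
shift [-13.1  -0.2  55.4] turn [-0.4 15.7  9.9]
t 8.33 tcp [584.1 -35.4 141.2] [179.2   0.9  22.1] F [ 0.1  0.3 -0.7] w 29.9 J [-14.  34.  92.  -1.  54.  55.]
shift [  3.    1.6 113.2] turn [-0.4 15.7  9.9]
20 -0.011 [-55.1 -62.    9.7] [0.92 0.2  0.34]
20 0.011 [-33.5 -62.    5.9] [0.92 0.2  0.34]
t 8.33 tcp [584.1 -35.4 141.2] [179.2   0.9  22.1] F [ 0.1  0.3 -0.7] w 29.9 J [-14.  34.  92.  -1.  54.  55.]
shift [-16.5  -0.8  56.5] turn [-0.8 20.7  9.9]
t 8.33 tcp [584.1 -35.4 141.2] [179.2   0.9  22.1] F [ 0.1  0.3 -0.7] w 29.9 J [-14.  34.  92.  -1.  54.  55.]
shift [  4.6   1.9 112.6] turn [-0.8 20.7  9.9]
```

Tilt 15°, first to the stand-off.

Emit:
step_arm --series '[[[-4,0,10],[0,5,4],30],[[-8,0,20],[0,10,8],30],[[-12,0,35],[0,15,10],30],[[-13,0,50],[0,16,10],30],[[-13,0,55],[0,16,10],30],[[-13,0,55],[0,16,10],30]]'

```text
time_s: 8.83
tcp_pos: [0.5706, -0.0415, 0.085]
tcp_rot: [-179.5, -15.0, 12.1]
contact_force: [0.1, 0.6, 0.2]
grip_width: 0.0302
```

```bash
python3 - <<'E'
from h import *
r=S(15); g=place(-.041,-.062,.0265); todo(g+r.apply([0,0,.019]),r)
E
```

```text
t 8.83 tcp [570.6 -41.5  85. ] [-179.5  -15.    12.1] F [0.1 0.6 0.2] w 30.2 J [-20.  36. 107.  19.  26.  42.]
shift [ 1.1  0.4 59.2] turn [-0.4 -0.  -0.2]
```

Emit:
step_arm --series '[[[1,0,15],[0,0,0],30],[[1,0,30],[0,0,0],30],[[1,0,42],[0,0,0],30],[[1,0,50],[0,0,0],30],[[1,0,55],[0,0,0],30],[[1,0,58],[0,0,0],30],[[1,0,59],[0,0,0],30],[[1,0,59],[0,0,0],30]]'

```text
time_s: 9.5
tcp_pos: [0.5865, -0.0375, 0.0284]
tcp_rot: [-179.5, -15.0, 12.1]
contact_force: [-0.3, -0.8, -0.2]
grip_width: 0.0298
```

Emit:
step_arm --series '[[[0,0,0],[0,0,0],15],[[0,0,0],[0,0,0],5],[[0,0,0],[0,0,0],0],[[0,0,0],[0,0,0],0],[[0,0,0],[0,0,0],0],[[0,0,0],[0,0,0],0]]'

```text
time_s: 10.0
tcp_pos: [0.5868, -0.0376, 0.0289]
tcp_rot: [-179.5, -15.1, 12.1]
contact_force: [-1.1, 0.4, 3.7]
grip_width: 0.0059
```

```bash
python3 - <<'E'
from h import *
r=S(15); g=place(-.041,-.062,.0265); todo(g+r.apply([0,0,.019]),r)
f=grab("scene"); crop(f,270,200,80,80,8,"s10.png")
E
```

```text
t 10.0 tcp [586.8 -37.6  28.9] [-179.5  -15.1   12.1] F [-1.1  0.4  3.7] w 5.9 J [-19.  42. 106.  24.  20.  38.]
shift [-0.5  0.3  0.7] turn [-0.4 -0.1 -0.2]
```

View pics/s10.png

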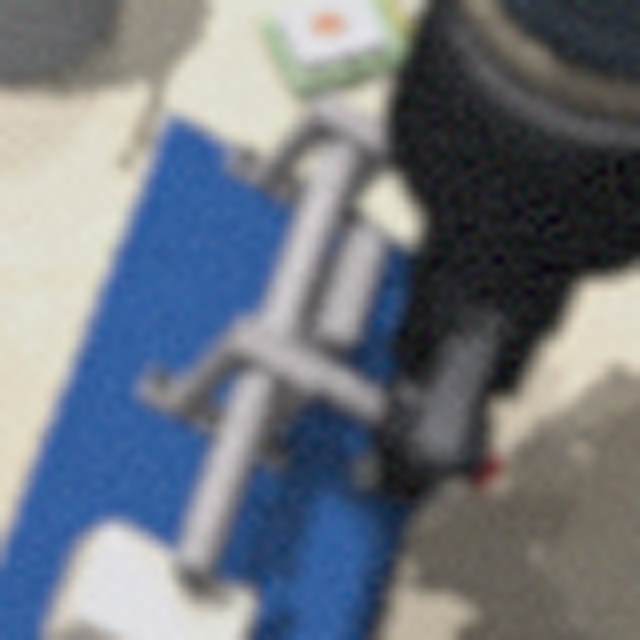

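```bash
python3 - <<'E'
from h import *
o=bot.observe()
R0=R.from_euler('xyz',o["tcp_rot"],degrees=True)
def g(a,y=-.062,r=.041): return place(-r*np.cos(a),y,.0265+r*np.sin(a))
r0=S(15)
for a in np.arange(0,1.1,.125):
    d=np.degrees(a)*.5; rt=r0*R.from_euler('y',-d,degrees=True)
    print(a,(R0.inv().apply((g(a)+rt.apply([0,0,.019]))-(g(0)+r0.apply([0,0,.019])))*1e3).round(1),-d)
E
```

```text
0.0 [0. 0. 0.] -0.0
0.125 [-2.2 -0.  -5.1] -3.580986219567645
0.25 [ -3.8  -0.1 -10.3] -7.16197243913529
0.375 [ -4.7  -0.1 -15.6] -10.742958658702936
0.5 [ -4.9  -0.1 -20.9] -14.32394487827058
0.625 [ -4.5  -0.2 -26.1] -17.904931097838226
0.75 [ -3.5  -0.2 -31.2] -21.48591731740587
0.875 [ -1.9  -0.3 -36. ] -25.066903536973516
1.0 [  0.2  -0.3 -40.5] -28.64788975654116
```

Emit:
step_arm --series '[[[-1,0,-2.5],[0,-2,0],0],[[-2,0,-5],[0,-4,0],0],[[-3,0,-8],[0,-6,0],0],[[-4,0,-10],[0,-7,0],0],[[-5,0,-13],[0,-9,0],0],[[-5,0,-16],[0,-11,0],0],[[-5,0,-16],[0,-11,0],0]]'

```text
time_s: 10.63
tcp_pos: [0.5786, -0.0396, 0.0422]
tcp_rot: [-179.6, -4.0, 12.3]
contact_force: [3.1, -1.2, -7.0]
grip_width: 0.0055
```

```bash
python3 - <<'E'
from h import *
todo([.5868,-.0376,.0289],S(15))
f=grab("scene"); crop(f,270,200,80,80,8,"s11.png")
E
```

```text
t 10.63 tcp [578.6 -39.6  42.2] [-179.6   -4.    12.3] F [ 3.1 -1.2 -7. ] w 5.5 J [-16.  42.  99.   4.  36.  58.]
shift [ 7.5 -0.1 13.9] turn [-0.4 11.  -0.1]
```

View pics/s11.png

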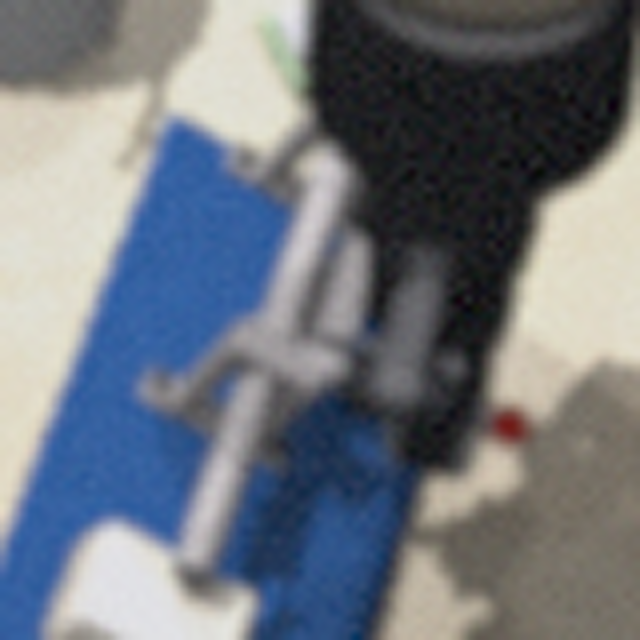

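```bash
python3 - <<'E'
from h import *
o=bot.observe()
R0=R.from_euler('xyz',o["tcp_rot"],degrees=True)
def g(a,y=-.062,r=.041): return place(-r*np.cos(a),y,.0265+r*np.sin(a))
r0=S(15)
rt=lambda a:r0*R.from_euler('y',-np.degrees(a)*.5,degrees=True)
P=lambda a:g(a)+rt(a).apply([0,0,.019])
print((P(.375)-o["tcp_pos"])*1e3)
for a in np.arange(.375,1.15,.1):
    print(a,(R0.inv().apply(P(a)-P(.375))*1e3).round(1),-np.degrees(a-.375)*.5)
E
```

```text
[-0.45864195 -0.11337767 -0.21040887]
0.375 [0. 0. 0.] -0.0
0.475 [-1.1 -0.  -4.1] -2.8647889756541156
0.575 [-1.7 -0.1 -8.3] -5.729577951308231
0.6749999999999999 [ -1.9  -0.1 -12.4] -8.594366926962346
0.7749999999999999 [ -1.8  -0.1 -16.5] -11.459155902616462
0.8749999999999999 [ -1.2  -0.2 -20.6] -14.323944878270577
0.9749999999999999 [ -0.3  -0.2 -24.5] -17.188733853924692
1.0749999999999997 [  1.1  -0.2 -28.2] -20.053522829578807
```

Emit:
step_arm --series '[[[-1,0,-4],[0,-3,0],0],[[-1.7,0,-8],[0,-6,0],0],[[-2,0,-12],[0,-9,0],0],[[-2,0,-16],[0,-11,0],0],[[-1,0,-20],[0,-14,0],0],[[0,0,-24],[0,-17,0],0],[[1,0,-27],[0,-19,0],0],[[1,0,-27],[0,-19,0],0]]'

```text
time_s: 11.35
tcp_pos: [0.5745, -0.0397, 0.0681]
tcp_rot: [-179.4, 15.4, 12.5]
contact_force: [-3.7, -1.5, -0.2]
grip_width: 0.0058
```

```bash
python3 - <<'E'
from h import *
todo([.5868,-.0376,.0289],S(15))
o=bot.observe();R0=R.from_euler('xyz',o["tcp_rot"],degrees=True); print(R0.inv().apply(RH.apply([0,-56,0])))
f=grab("scene"); crop(f,270,200,80,80,8,"s12.png")
E
```

```text
t 11.35 tcp [574.5 -39.7  68.1] [-179.4   15.4   12.5] F [-3.7 -1.5 -0.2] w 5.8 J [-12.  45.  85.  -6.  65.  69.]
shift [22.4  1.  34.5] turn [-0.6 30.4  0. ]
[-0.17360983 55.996924   -0.56068038]
```

View pics/s12.png

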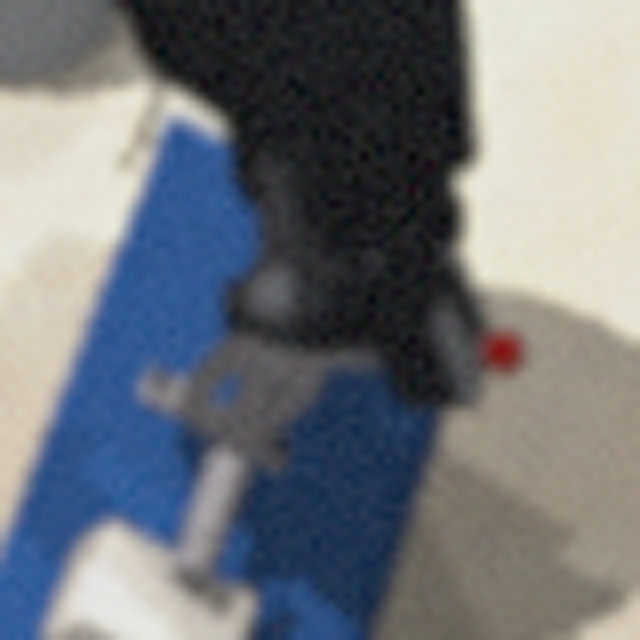

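Emit:
step_arm --series '[[[0,7,0],[0,0,0],0],[[0,14,0],[0,0,0],0],[[0,21,0],[0,0,0],0],[[0,28,0],[0,0,0],0],[[0,35,-0.3],[0,0,0],0],[[0,42,-0.4],[0,0,0],0],[[0,49,-0.5],[0,0,0],0],[[0,55,-0.5],[0,0,0],0]]'

```text
time_s: 12.07
tcp_pos: [0.5854, -0.0874, 0.0689]
tcp_rot: [-178.9, 15.2, 12.6]
contact_force: [-1.2, 0.5, 1.2]
grip_width: 0.0054
```

Emit:
step_arm --series '[[[0,1,0],[0,0,0],0],[[0,2,0],[0,0,0],0],[[0,2,0],[0,0,0],0]]'

```text
time_s: 12.32
tcp_pos: [0.5859, -0.0896, 0.0689]
tcp_rot: [-178.9, 15.2, 12.6]
contact_force: [-0.4, 1.0, 0.8]
grip_width: 0.0053
```

```bash
python3 - <<'E'
from h import *
todo([.5868,-.0376,.0289],S(15))
o=bot.observe();print((RH.inv().apply(o["tcp_pos"]-HO)*1e3).round(1))
f=grab("scene"); crop(f,250,180,110,110,6,"s13.png")
E
```

```text
t 12.32 tcp [585.9 -89.6  68.9] [-178.9   15.2   12.6] F [-0.4  1.   0.8] w 5.3 J [-16.  46.  82.  -7.  66.  65.]
shift [ 22.3 -49.8  36.4] turn [-1.1 30.2  0. ]
[ -35.6 -112.3   49.3]
```

View pics/s13.png

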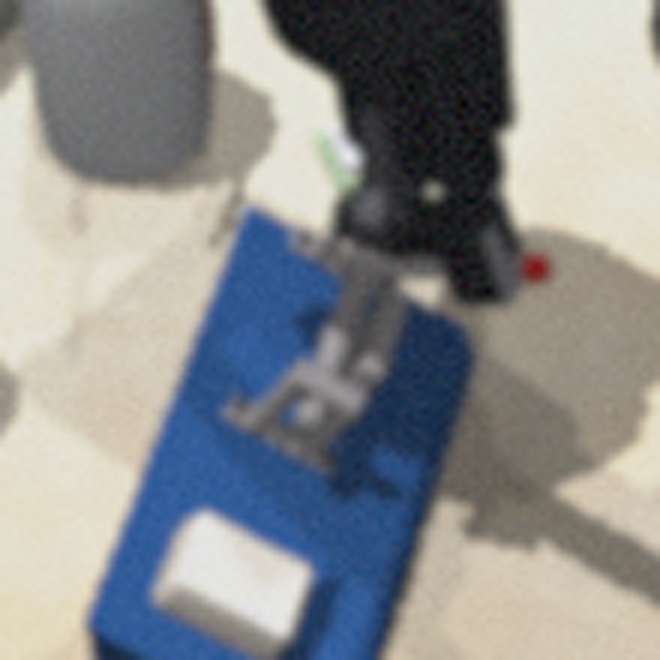

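Emit:
step_arm --series '[[[0,3,0],[0,0,0],0],[[0,5,0],[0,0,0],0],[[0,7,0],[0,0,0],0],[[0,8,0],[0,0,0],0],[[0,8,0],[0,0,0],0]]'

```text
time_s: 12.78
tcp_pos: [0.5865, -0.0934, 0.0684]
tcp_rot: [-178.4, 15.2, 12.5]
contact_force: [-1.0, 12.2, 4.2]
grip_width: 0.0052
```

```bash
python3 - <<'E'
from h import *
todo([.5868,-.0376,.0289],S(15))
o=bot.observe();print((RH.inv().apply(o["tcp_pos"]-HO)*1e3).round(1))
E
```

```text
t 12.78 tcp [586.5 -93.4  68.4] [-178.4   15.2   12.5] F [-1.  12.2  4.2] w 5.2 J [-17.  46.  82.  -7.  66.  64.]
shift [ 22.3 -53.4  36.4] turn [-1.6 30.2 -0.2]
[ -36.  -116.2   49. ]
```

Emit:
step_arm --series '[[[0,-1,0],[0,0,0],10],[[0,-1,0],[0,0,0],25],[[0,-1,0],[0,0,0],30],[[0,-1,0],[0,0,0],30],[[0,-1,-10],[0,0,0],30],[[0,-1,-30],[0,0,0],30],[[0,-1,-60],[0,0,0],30],[[0,-1,-90],[0,6,0],30]]'

```text
time_s: 13.45
tcp_pos: [0.613, -0.0898, 0.155]
tcp_rot: [-178.4, 9.1, 12.4]
contact_force: [0.9, -0.5, -0.2]
grip_width: 0.03
```

```bash
python3 - <<'E'
from h import *
todo(place(0.001,.009,.06),S(15))
f=grab("scene"); crop(f,250,180,110,110,6,"s14.png")
E
```

```text
t 13.45 tcp [613.  -89.8 155. ] [-178.4    9.1   12.4] F [ 0.9 -0.5 -0.2] w 30.0 J [-17.  39.  80.  -3.  70.  62.]
shift [   9.5 -125.7   61.2] turn [-1.5 24.1 -0.2]
```

View pics/s14.png

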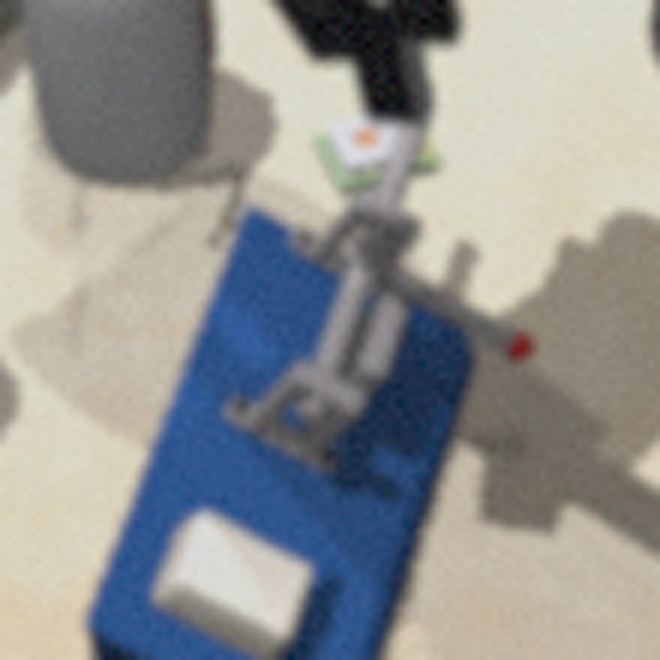

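```bash
python3 - <<'E'
from h import *
import numpy as np
f=grab("scene"); a=f["pixels"][255:300,265:310,::-1]; g=grab("top"); b=g["pixels"][200:245,253:298,::-1]
cv2.imwrite("pics/b1.png",cv2.resize(np.hstack([a,b]),None,fx=8.8,fy=8.8,interpolation=cv2.INTER_CUBIC)); cv2.imwrite("pics/scene1.png",f["pixels"][...,::-1]);cv2.imwrite("pics/top1.png",g["pixels"][...,::-1])
E
```

```text
(no output)
```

View pics/b1.png

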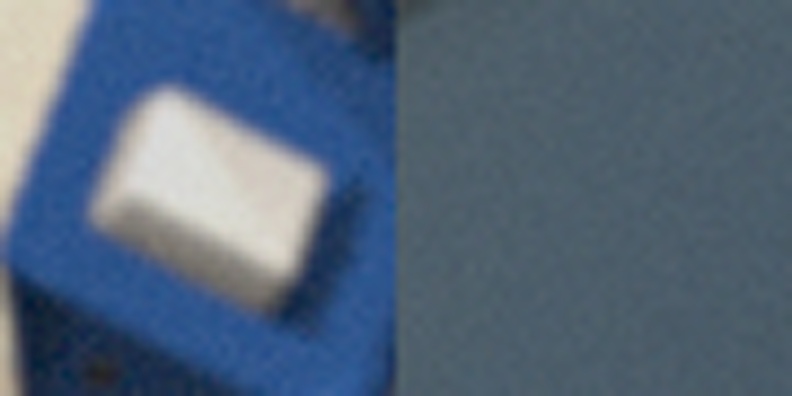

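```bash
cat > fit.py <<'E'
from h import *
from scipy.optimize import minimize
ft,fs=grab("top"),grab("scene")
def hull(f,xb,yb,psi,t):
    C=blk(xb,yb,psi); top=C[4:].mean(0); C[4:]=top+(C[4:]-top)*np.array([1-t/.019])
    return proj(f,C)
def mask(name,u0,v0,w):
    im=cv2.imread(name)[v0:v0+w,u0:u0+w]; im=cv2.resize(im,None,fx=8,fy=8,interpolation=cv2.INTER_CUBIC); im=cv2.GaussianBlur(im,(0,0),4).astype(int)
    return ((im[...,2]-.6*im[...,0])>20).astype(np.uint8)   # red vs blue
def fit(f,name,u0,v0,w,occ=None,t=.0025):
    m=mask(name,u0,v0,w); n,l,st,ce=cv2.connectedComponentsWithStats(m); k=l[int(w*4),int(w*4)]; m=(l==k).astype(np.uint8)
    ign=np.zeros_like(m)
    if occ is not None: cv2.fillPoly(ign,[((np.array(occ)-[u0,v0]+.5)*8).astype(np.int32)],1)
    def cost(p):
        P=((hull(f,p[0]/1e3,p[1]/1e3,p[2],t)-[u0,v0]+.5)*8)
        mm=np.zeros_like(m); cv2.fillConvexPoly(mm,cv2.convexHull(np.round(P*16).astype(np.int32)),1,shift=4)
        return ((mm!=m)&(ign==0)).sum()
    best=min((minimize(cost,[x,y,0],method='Nelder-Mead',options=dict(initial_simplex=[[x,y,0],[x+3,y,0],[x,y+3,0],[x,y,3]])) for x in(-1,3) for y in(4,10)),key=lambda r:r.fun)
    print(name,best.x.round(2),best.fun,m.sum(),cost(best.x))
    return best.x
E
python3 - <<'E'
from fit import *
for t in(0,.0025,.004):
    fit(fs,"pics/scene1.png",265,255,44,t=t)
    T=lambda u,v:(240+(u+.5)/6-.5,180+(v+.5)/6-.5)
    fit(ft,"pics/top0.png",255,206,40,occ=[T(205,275),T(330,250),T(330,330),T(230,345),T(205,320)],t=t)
E
```

```text
pics/scene1.png [ 2.62 11.42 -4.22] 3183.0 28189 3183
pics/top0.png [-0.27  8.42  1.02] 2247.0 26192 2247
pics/scene1.png [ 1.63 10.16 -0.14] 1758.0 28189 1758
pics/top0.png [-0.83 10.55  0.56] 606.0 26192 606
pics/scene1.png [1.56 9.99 0.3 ] 2059.0 28189 2059
pics/top0.png [-1.08 10.61  0.85] 823.0 26192 823
```

```bash
python3 - <<'E'
from h import *
r=S(22); c=place(.0004,.0103,.009)
t=c+r.apply([0,0,.006]); print(t)
todo(t-r.apply([0,0,.07]),r)
E
```

```text
[0.61214359 0.04165754 0.04643113]
t 13.7 tcp [609.7 -90.1 155.8] [-178.4    9.2   12.3] F [-0.4  0.6  0.4] w 30.0 J [-17.  38.  80.  -3.  70.  62.]
shift [  11.4 -127.    46.7] turn [-1.5 31.2 -0.4]
```

Emit:
step_arm --series '[[[1,-16,0],[0,4,0],46],[[2,-32,2],[0,8,0],46],[[4,-50,5],[0,12,0],46],[[5,-70,10],[-1,16,0],46],[[7,-90,18],[-1,20,0],46],[[9,-110,28],[-1.5,24,0],46],[[10,-122,38],[-1.5,28,0],46],[[11,-127,46],[-1.5,31,0],46]]'

```text
time_s: 14.37
tcp_pos: [0.583, 0.038, 0.11]
tcp_rot: [-179.8, -21.6, 12.0]
contact_force: [0.5, 1.0, -0.0]
grip_width: 0.0462
```

```bash
python3 - <<'E'
from h import *
r=S(22); c=place(.0004,.0103,.009)
t=c+r.apply([0,0,.006])
todo(t-r.apply([0,0,.03]),r)
todo(t,r)
f=grab("scene"); crop(f,240,180,110,110,6,"s15.png")
E
```

```text
t 14.37 tcp [583.  38. 110.] [-179.8  -21.6   12. ] F [ 0.5  1.  -0. ] w 46.2 J [-12.  33. 110.  27.  19.  42.]
shift [ 3.6  2.7 39.9] turn [-0.   0.4 -0.3]
t 14.37 tcp [583.  38. 110.] [-179.8  -21.6   12. ] F [ 0.5  1.  -0. ] w 46.2 J [-12.  33. 110.  27.  19.  42.]
shift [ 3.8  2.7 69.9] turn [-0.   0.4 -0.3]
```

View pics/s15.png

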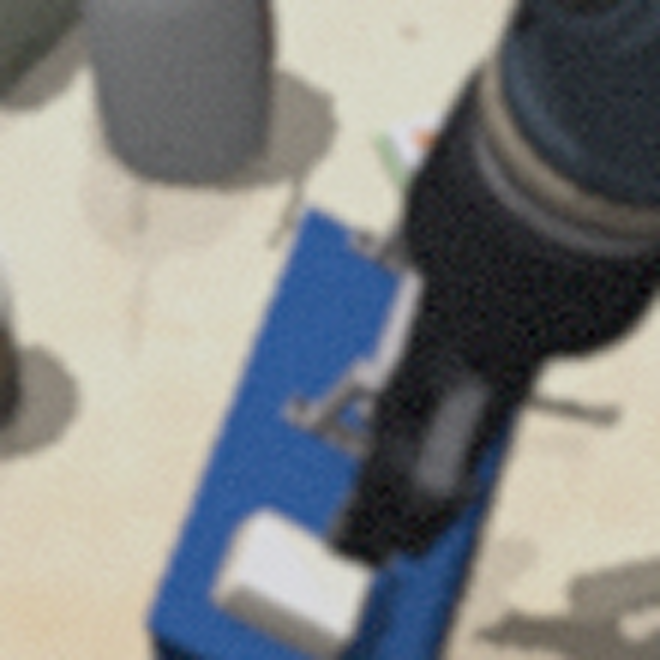

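Emit:
step_arm --series '[[[2,1,10],[0,0,0],46],[[4,3,22],[0,0,0],46],[[4,3,34],[0,0,0],46],[[4,3,44],[0,0,0],46],[[4,3,54],[0,0,0],46],[[4,3,60],[0,0,0],46],[[4,3,60],[0,0,0],46]]'

```text
time_s: 15.0
tcp_pos: [0.605, 0.0415, 0.0511]
tcp_rot: [-179.5, -21.1, 11.9]
contact_force: [0.4, 0.2, -0.1]
grip_width: 0.0459
```

```bash
python3 - <<'E'
from h import *
r=S(22); c=place(.0004,.0103,.009)
t=c+r.apply([0,0,.006])
todo(t,r)
f=grab("scene"); crop(f,250,220,80,80,8,"s16.png")
E
```

```text
t 15.0 tcp [605.   41.5  51.1] [-179.5  -21.1   11.9] F [ 0.4  0.2 -0.1] w 45.9 J [-11.  40. 108.  35.  15.  34.]
shift [4.9 1.3 6.9] turn [-0.3  0.9 -0.4]
```

View pics/s16.png

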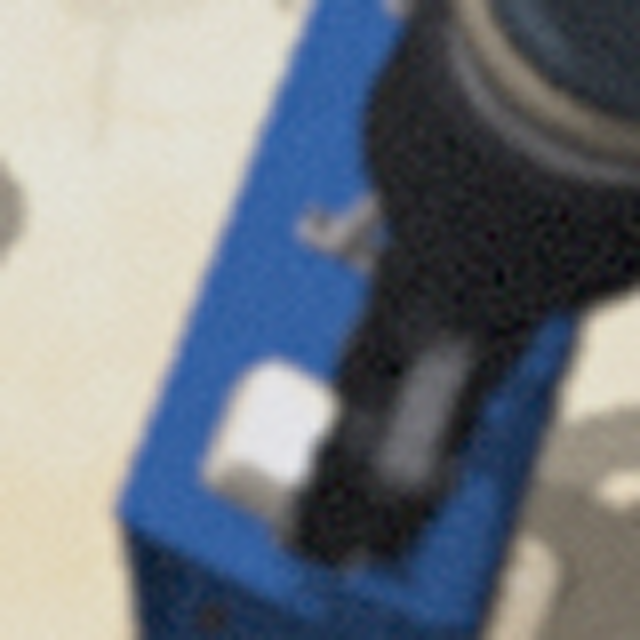

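Emit:
step_arm --series '[[[3,1,1],[0,0.5,0],46],[[5,1.3,3],[0,1,0],46],[[5,1.3,5.5],[0,1,0],46],[[5,1.3,7],[0,1,0],46],[[5,1.3,7],[0,1,0],46]]'

```text
time_s: 15.47
tcp_pos: [0.6122, 0.0417, 0.0471]
tcp_rot: [-179.5, -22.1, 11.9]
contact_force: [0.5, -0.1, -0.4]
grip_width: 0.0461
```

```bash
python3 - <<'E'
from h import *
r=S(22); c=place(.0004,.0103,.009)
t=c+r.apply([0,0,.006])
todo(t,r)
E
```

```text
t 15.47 tcp [612.2  41.7  47.1] [-179.5  -22.1   11.9] F [ 0.5 -0.1 -0.4] w 46.1 J [-11.  41. 108.  40.  14.  29.]
shift [-0.3  0.1  0.6] turn [-0.3 -0.1 -0.4]
```

Emit:
step_arm --series '[[[0,0,0],[0,0,0],38],[[0,0,0],[0,0,0],34],[[0,0,0],[0,0,0],28],[[0,0,0],[0,0,0],22],[[0,0,0],[0,0,0],15],[[0,0,0],[0,0,0],15]]'

```text
time_s: 15.97
tcp_pos: [0.6119, 0.0419, 0.0475]
tcp_rot: [-179.5, -22.1, 11.9]
contact_force: [-2.8, -0.2, 5.4]
grip_width: 0.0306
```

```bash
python3 - <<'E'
from h import *
r=S(22); c=place(.0004,.0103,.009)
t=c+r.apply([0,0,.006])
todo(t,r)
o=bot.observe();print(R.from_euler('xyz',o["tcp_rot"],degrees=True).inv().apply(RH.apply([0,0,1])))
f=grab("scene"); crop(f,250,220,80,80,8,"s17.png")
E
```

```text
t 15.97 tcp [611.9  41.9  47.5] [-179.5  -22.1   11.9] F [-2.8 -0.2  5.4] w 30.6 J [-11.  41. 108.  40.  14.  29.]
shift [-0.2  0.3  1. ] turn [-0.3 -0.1 -0.4]
[-0.13679438 -0.00476277 -0.99058801]
```

View pics/s17.png

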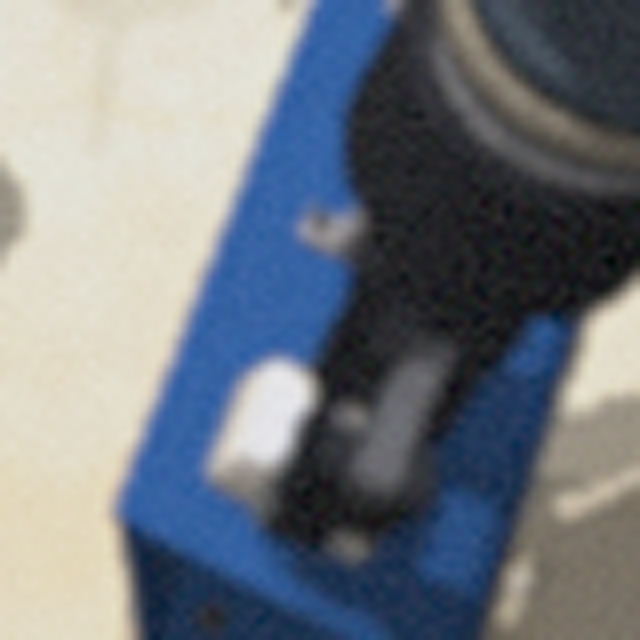

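Emit:
step_arm --series '[[[-1,0,-4],[0,0,0],10],[[-2,0,-10],[0,0,0],10],[[-3,0,-20],[0,0,0],10],[[-4,0,-30],[0,0,0],10],[[-6,0,-42],[0,0,0],10],[[-8,0,-56],[0,0,0],10],[[-10,0,-70],[0,0,0],10],[[-12,0,-85],[0,0,0],10]]'

```text
time_s: 16.68
tcp_pos: [0.5689, 0.0321, 0.1229]
tcp_rot: [-179.5, -22.1, 11.9]
contact_force: [-0.7, 0.3, -1.1]
grip_width: 0.0305
```

```bash
python3 - <<'E'
from h import *
f=grab("scene"); crop(f,250,180,100,100,7,"s18.png")
# target: tool tilt S(-8) (block level), block centre over dome +
todo([.572,-.305,.20],S(-8))
E
```

```text
t 16.73 tcp [568.5  32.1 125. ] [-179.6  -22.3   11.9] F [-0.6  0.4  0.7] w 30.8 J [-13.  31. 112.  30.  20.  38.]
shift [-32.7 329.9 -96.9] turn [ -0.4 -30.3  -0.3]
```

View pics/s18.png

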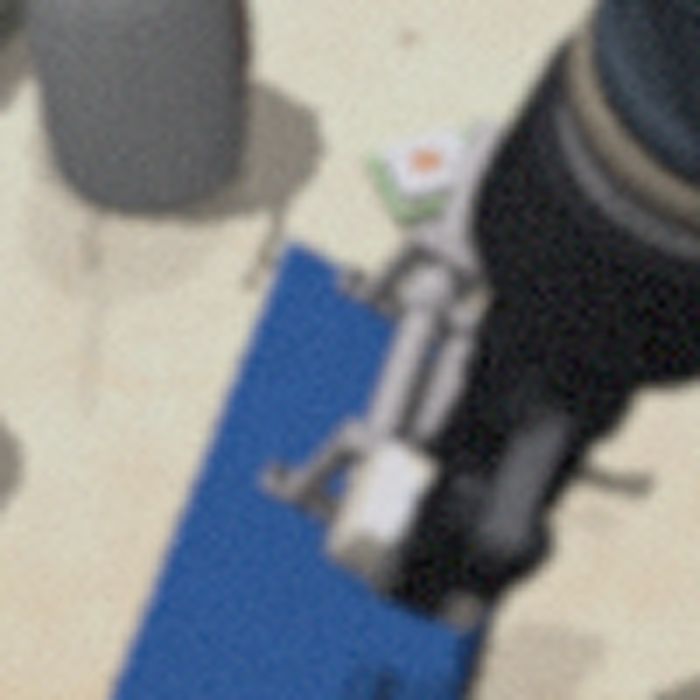

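Emit:
step_arm --series '[[[0,10,-15],[0,-4,0],10],[[0,25,-35],[0,-8,0],10],[[0,50,-55],[0,-12,0],10],[[-5,80,-70],[0,-16,0],10],[[-10,112,-80],[0,-20,0],10],[[-15,144,-90],[0,-24,0],10],[[-18,175,-95],[0,-28,0],10],[[-22,205,-97],[-0.4,-30.3,0],10]]'

```text
time_s: 17.4
tcp_pos: [0.5567, -0.1833, 0.2068]
tcp_rot: [179.8, 8.0, 11.9]
contact_force: [0.4, 0.7, -0.5]
grip_width: 0.0303
```

```bash
python3 - <<'E'
from h import *
todo([.572,-.305,.16],S(-8))
E
```

```text
t 17.4 tcp [ 556.7 -183.3  206.8] [179.8   8.   11.9] F [ 0.4  0.7 -0.5] w 30.3 J [-27.  32.  84.  -5.  70.  54.]
shift [ -3.6 122.1  48.2] turn [ 0.1  0.  -0.3]
```

Emit:
step_arm --series '[[[0,25,5],[0,0,0],10],[[-1,50,12],[0,0,0],10],[[-2,75,20],[0,0,0],10],[[-3,98,30],[0,0,0],10],[[-3,113,40],[0,0,0],10],[[-3.6,122,48],[0,0,-0.3],10],[[-3.6,122,48],[0,0,-0.3],10]]'

```text
time_s: 17.98
tcp_pos: [0.5706, -0.3059, 0.1581]
tcp_rot: [180.0, 8.2, 12.2]
contact_force: [-1.2, -0.1, -1.9]
grip_width: 0.0303
```

```bash
python3 - <<'E'
from h import *
todo([.572,-.305,.16],S(-8))
f=grab("scene"); crop(f,330,80,100,120,5,"s19.png"); cv2.imwrite("pics/scene2.png",f["pixels"][...,::-1])
f=grab("top"); crop(f,400,190,100,100,6,"t19.png")
E
```

```text
t 17.98 tcp [ 570.6 -305.9  158.1] [180.    8.2  12.2] F [-1.2 -0.1 -1.9] w 30.3 J [-35.  39.  77.  -6.  69.  45.]
shift [ 1.3 -0.6 -2.1] turn [-0.   0.2 -0.1]
```

View pics/s19.png

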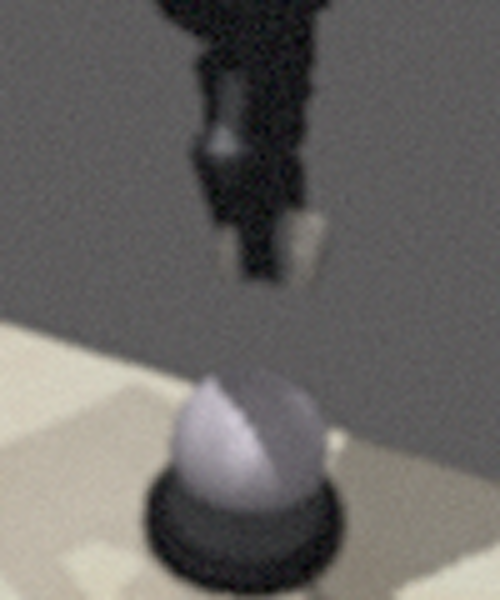

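View pics/t19.png

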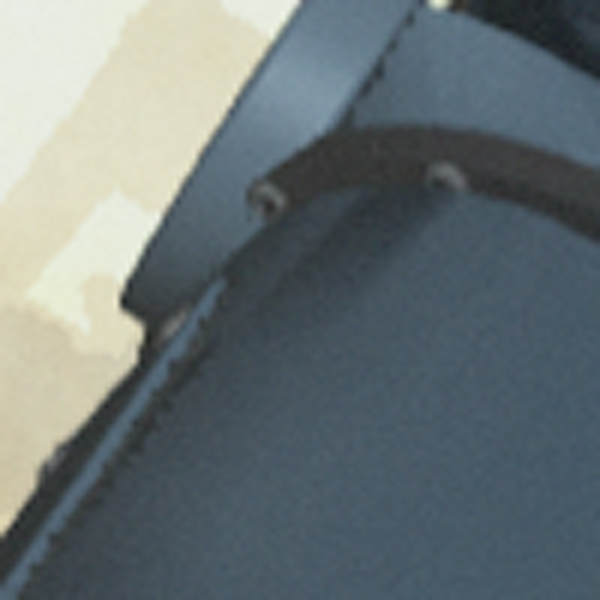

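```bash
cat > held.py <<'E'
from h import *
G=np.array([.6119,.0419,.0475]); RG=R.from_euler('xyz',[-179.5,-22.1,11.9],degrees=True)
def rel(xb=.0004):
    p=RG.inv().apply(place(xb,.0103,0)-G); p[1]=0; return p, RG.inv()*RH
def held(dx=0,dz=0,da=0,o=None,t=.0025):
    o=o or bot.observe(); R0=R.from_euler('xyz',o["tcp_rot"],degrees=True)
    p,q=rel(); p=p+[dx,0,dz]; q=R.from_euler('y',da,degrees=True)*q
    C=[]
    for n in(0,.018):
        s=1 if n==0 else 1-t/.019
        for a,b in((1,1),(1,-1),(-1,-1),(-1,1)): C.append([a*.022*s,b*.016*s,n])
    B=R0*q
    return o["tcp_pos"]+R0.apply(p+q.apply(np.array(C))), o["tcp_pos"]+R0.apply(p), B
E
python3 - <<'E'
from held import *
print(rel()[0]*1e3, rel()[1].as_euler('xyz',degrees=True))
f=grab("scene"); C,c,B=held(); print(c*1e3,B.as_matrix()[:,2])
u,v,w=360,108,44
im=cv2.resize(np.ascontiguousarray(f["pixels"][v:v+w,u:u+w,::-1]),None,fx=13,fy=13,interpolation=cv2.INTER_CUBIC)
im=cv2.convertScaleAbs(im,alpha=1.6)
raw=im.copy()
P=((proj(f,C)-[u,v]+.5)*13).astype(int)
for i,j in [(0,1),(1,2),(2,3),(3,0),(4,5),(5,6),(6,7),(7,4),(0,4),(1,5),(2,6),(3,7)]: cv2.line(im,P[i].tolist(),P[j].tolist(),(0,0,255) if i>3 else (0,200,0),1)
cv2.imwrite("pics/h1.png",cv2.resize(np.hstack([raw,im]),(800,400)))
E
```

```text
[1.0198031 0.        3.9732579] [179.64715282   7.89710465  -0.41909778]
[ 572.20980685 -303.49028192  156.22242389] [0.00109814 0.00682082 0.99997613]
```

View pics/h1.png

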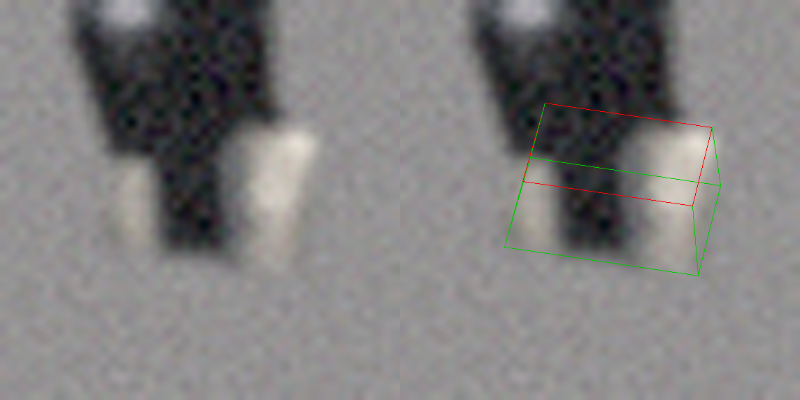

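Emit:
step_arm --series '[[[1,0,15],[0,0,0],10],[[1,0,28],[0,0,0],10],[[1,0,40],[0,0,0],10],[[1,0,50],[0,0,0],10],[[1,0,55],[0,0,0],10],[[1,0,55],[0,0,0],10]]'

```text
time_s: 18.63
tcp_pos: [0.5644, -0.3041, 0.1044]
tcp_rot: [-180.0, 8.1, 12.3]
contact_force: [0.5, 0.0, -0.9]
grip_width: 0.0305
```

```bash
cat > go.py <<'E'
from held import *
o=bot.observe();R0=R.from_euler('xyz',o["tcp_rot"],degrees=True)
C,c,B=held(o=o); print("tcp",o["tcp_pos"]*1e3,o["tcp_rot"].round(2),"block c",(c*1e3).round(1),"up",B.as_matrix()[:,2].round(3),"F",o["contact_force"].round(1))
D=np.array([.5722,-.3049,.085]); print("shift to dome",(R0.inv().apply(D-c)*1e3).round(1))
fs=grab("scene"); ft=grab("top")
E
python3 go.py; python3 go.py; python3 go.py
```

```text
tcp [ 564.43812905 -304.11720047  104.44966652] [-179.95    8.15   12.33] block c [ 564.9 -304.   100.4] up [0.003 0.005 1.   ] F [ 0.5  0.  -0.9]
shift to dome [ 9.1  2.4 14.2]
tcp [ 565.50746435 -305.05670403  105.8815121 ] [179.91   8.03  12.3 ] block c [ 566.  -305.   101.8] up [0.001 0.007 1.   ] F [-0.4  0.4 -0.1]
shift to dome [ 8.4  1.2 15.8]
tcp [ 565.81883084 -305.41725142  106.40980726] [179.86   7.98  12.28] block c [ 566.3 -305.3  102.3] up [-0.     0.008  1.   ] F [-0.5  0.5 -0.9]
shift to dome [ 8.2  0.8 16.4]
```

Emit:
step_arm --series '[[[4,0.4,4],[0,0,0],10],[[8,0.8,8],[0,0,0],10],[[8.2,0.8,10],[0,0,0],10],[[8.2,0.8,10],[0,0,0],10],[[8.2,0.8,10],[0,0,0],10],[[8.2,0.8,10],[0,0,0],10]]'

```text
time_s: 19.43
tcp_pos: [0.5724, -0.3047, 0.0952]
tcp_rot: [179.9, 8.0, 12.3]
contact_force: [0.5, 1.4, 0.2]
grip_width: 0.0304
```

```bash
python3 go.py; python3 go.py; python3 - <<'E'
from held import *
f=grab("scene"); C,c,B=held()
u,v,w=355,125,50
im=cv2.resize(np.ascontiguousarray(f["pixels"][v:v+w,u:u+w,::-1]),None,fx=13,fy=13,interpolation=cv2.INTER_CUBIC)
raw=im.copy()
P=((proj(f,C)-[u,v]+.5)*13).astype(int)
for i,j in [(0,1),(1,2),(2,3),(3,0),(4,5),(5,6),(6,7),(7,4),(0,4),(1,5),(2,6),(3,7)]: cv2.line(im,P[i].tolist(),P[j].tolist(),(0,0,255) if i>3 else (0,200,0),1)
t=((proj(f,[.5722,-.3049,.085])-[u,v]+.5)*13).astype(int)[0]; cv2.circle(im,t.tolist(),4,(255,0,255),-1)
cv2.imwrite("pics/h2.png",cv2.resize(np.hstack([raw,im]),(800,400)))
E
```

```text
tcp [ 572.40477439 -304.73522021   95.21635421] [179.87   8.    12.28] block c [ 572.9 -304.6   91.1] up [0.    0.008 1.   ] F [0.5 1.4 0.2]
shift to dome [0.2 0.1 6.2]
tcp [ 572.45337084 -304.82690999   95.44874324] [179.86   7.98  12.28] block c [ 572.9 -304.7   91.4] up [-0.     0.008  1.   ] F [ 0.4  0.2 -1. ]
shift to dome [ 0.2 -0.   6.4]
```

View pics/h2.png

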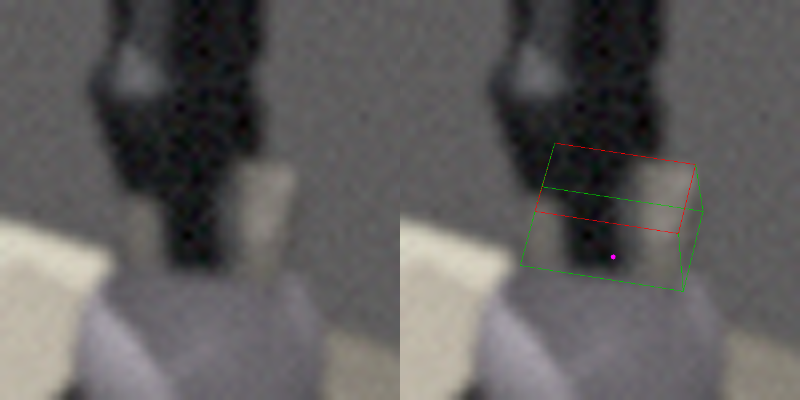

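Emit:
step_arm --series '[[[0,0,2],[0,0,0],10],[[0,0,3.5],[0,0,0],10],[[0.1,0,4.5],[0,0,0],10],[[0.2,0,5.2],[0,0,0],10],[[0.2,0,5.2],[0,0,0],10],[[0.2,0,5.2],[0,0,0],10]]'

```text
time_s: 20.18
tcp_pos: [0.572, -0.305, 0.0903]
tcp_rot: [179.8, 8.0, 12.3]
contact_force: [0.0, 0.1, -0.3]
grip_width: 0.0304
```

```bash
python3 go.py
```

```text
tcp [ 572.02036738 -305.00429317   90.31597953] [179.85   7.97  12.27] block c [ 572.5 -304.9   86.2] up [-0.     0.008  1.   ] F [ 0.   0.1 -0.3]
shift to dome [-0.1 -0.1  1.3]
```

Emit:
step_arm --series '[[[0,0,0.5],[0,0,0],10],[[0,0,0.8],[0,0,0],10],[[0,0,0.8],[0,0,0],10]]'

```text
time_s: 20.53
tcp_pos: [0.5721, -0.3051, 0.0901]
tcp_rot: [179.8, 8.0, 12.3]
contact_force: [-0.3, 0.8, 2.8]
grip_width: 0.0302
```

Emit:
step_arm --series '[[[0,0,0.4],[0,0,0],10],[[0,0,0.7],[0,0,0],10],[[0,0,0.7],[0,0,0],10]]'

```text
time_s: 20.78
tcp_pos: [0.5721, -0.3051, 0.0901]
tcp_rot: [179.8, 7.9, 12.3]
contact_force: [-1.3, 0.7, 5.2]
grip_width: 0.0305
```

Emit:
step_arm --series '[[[0,0,-0.5],[0,0,0],10],[[0,0,-0.9],[0,0,0],10],[[0,0,-0.9],[0,0,0],10]]'

```text
time_s: 21.03
tcp_pos: [0.5722, -0.305, 0.0906]
tcp_rot: [179.8, 7.9, 12.3]
contact_force: [0.0, -0.5, -1.1]
grip_width: 0.0305
```

```bash
python3 go.py
```

```text
tcp [ 572.16278659 -305.04286351   90.57357561] [179.82   7.95  12.27] block c [ 572.6 -305.    86.5] up [-0.001  0.008  1.   ] F [ 0.  -0.5 -1.1]
shift to dome [-0.2 -0.1  1.5]
```

Emit:
step_arm --series '[[[0,0,0.6],[0,0,0],10],[[0,0,0.6],[0,0,0],10],[[0,0,0.6],[0,0,0],30],[[0,0,0.6],[0,0,0],32],[[0,0,0.6],[0,0,0],33],[[0,0,0.6],[0,0,0],34],[[0,0,0.6],[0,0,0],35],[[0,0,0.6],[0,0,0],36]]'

```text
time_s: 21.8
tcp_pos: [0.5719, -0.305, 0.0897]
tcp_rot: [179.8, 8.0, 12.3]
contact_force: [-1.1, -0.3, 0.2]
grip_width: 0.0358
```

```bash
python3 - <<'E'
from h import *
f=grab("scene"); crop(f,355,115,50,60,10,"s20.png"); print(bot.observe()["contact_force"])
E
```

```text
[-1.31280265 -0.00846759  0.07420334]
```

View pics/s20.png

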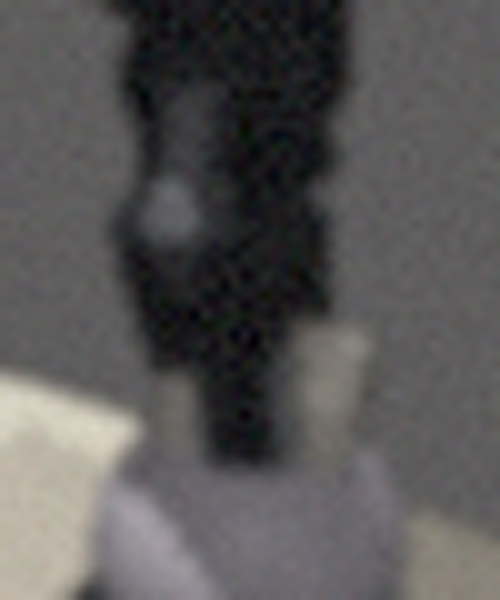

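Emit:
step_arm --series '[[[0,0,0],[0,0,0],39],[[0,0,0],[0,0,0],42],[[0,0,0],[0,0,0],45],[[0,0,0],[0,0,0],48],[[0,0,0],[0,0,0],52],[[0,0,0],[0,0,0],56],[[0,0,0],[0,0,0],60],[[0,0,0],[0,0,0],60]]'

```text
time_s: 22.52
tcp_pos: [0.5719, -0.305, 0.0898]
tcp_rot: [179.8, 8.0, 12.3]
contact_force: [0.4, 0.3, -0.7]
grip_width: 0.0601
```

```bash
python3 - <<'E'
from h import *
f=grab("scene"); crop(f,355,115,50,60,10,"s21.png"); print(bot.observe()["contact_force"])
E
```

```text
[ 0.18931833 -0.84989667 -0.9245299 ]
```

View pics/s21.png

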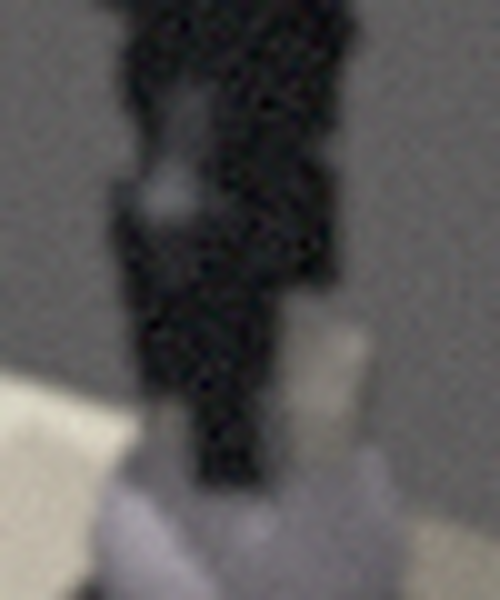

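Emit:
step_arm --series '[[[0,0,-4],[0,0,0],60],[[0,0,-10],[0,0,0],60],[[0,0,-18],[0,0,0],60],[[0,0,-28],[0,0,0],60],[[0,0,-42],[0,0,0],60],[[0,0,-60],[0,0,0],60],[[0,0,-80],[0,0,0],60],[[0,0,-100],[0,0,0],60]]'

```text
time_s: 23.23
tcp_pos: [0.5857, -0.3017, 0.1908]
tcp_rot: [179.8, 7.9, 12.3]
contact_force: [-0.3, 0.5, -0.0]
grip_width: 0.0602
```

```bash
python3 - <<'E'
from h import *
f=grab("scene"); crop(f,345,115,70,80,8,"s22.png"); todo([.45,-.1,.25],down(12))
E
```

```text
t 23.28 tcp [ 588.5 -303.1  195.6] [179.4   7.6  12.2] F [ 1.2 -1.   2.1] w 60.3 J [-34.  38.  74.  -6.  73.  45.]
shift [ -98.6 -227.4  -44. ] turn [0.6 7.6 0.3]
```

View pics/s22.png

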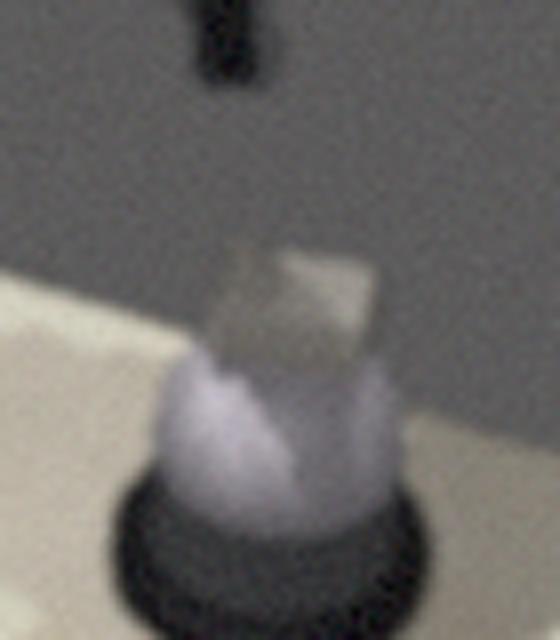

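Emit:
step_arm --series '[[[0,-10,-15],[0,0,0],60],[[-5,-35,-35],[0,0,0],60],[[-15,-65,-50],[0,0,0],60],[[-30,-100,-60],[0,0,0],60],[[-55,-130,-65],[0,0,0],60],[[-80,-160,-65],[0,0,0],60],[[-110,-185,-65],[0,0,0],60],[[-140,-200,-65],[0,0,0],60]]'

```text
time_s: 23.95
tcp_pos: [0.4163, -0.1322, 0.2773]
tcp_rot: [179.5, 7.6, 12.4]
contact_force: [-0.5, -1.1, 0.4]
grip_width: 0.06
```

```bash
python3 - <<'E'
from h import *
f=grab("scene"); a=f["pixels"][115:185,345:415,::-1]; g=grab("top"); b=g["pixels"][215:285,415:485,::-1]
cv2.imwrite("pics/f1.png",cv2.resize(np.hstack([a,b]),None,fx=5.7,fy=5.7,interpolation=cv2.INTER_CUBIC)); cv2.imwrite("pics/topf.png",g["pixels"][...,::-1]); print(bot.observe()["time_s"])
E
```

```text
24.05
```

View pics/f1.png

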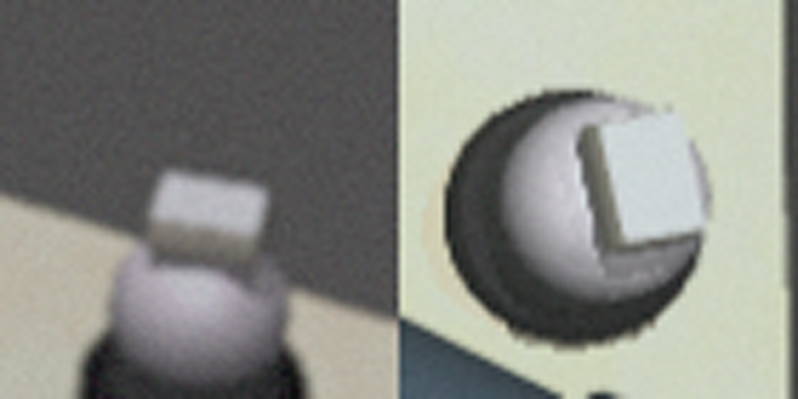

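View pics/topf.png

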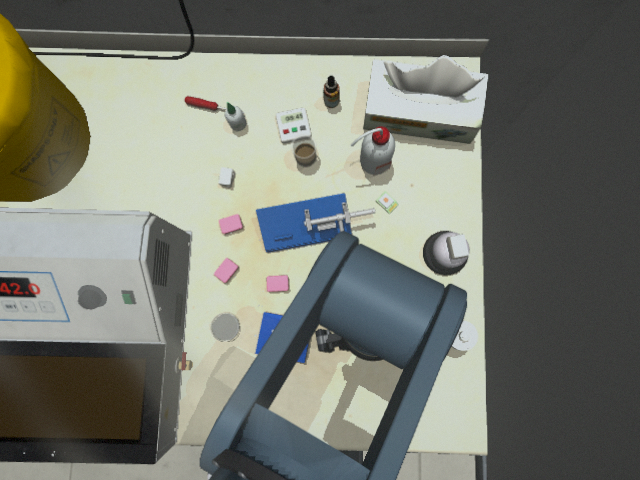

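```bash
python3 - <<'E'
from h import *
from scipy.optimize import least_squares
ft=grab("top");fs=grab("scene")
print(atz(ft,(459.4,246),.103), atz(fs,(345+210/5.7,115+207/5.7),.100))
f2=grab("scene"); cv2.imwrite("pics/s23.png",cv2.resize(np.hstack([f2["pixels"][138:168,365:397,::-1],ft["pixels"][230:262,440:472,::-1][:30]]),None,fx=12,fy=12,interpolation=cv2.INTER_CUBIC))
E
```

```text
[ 0.57074597 -0.30791955  0.103     ] [ 0.57182698 -0.30534121  0.1       ]
```

View pics/s23.png

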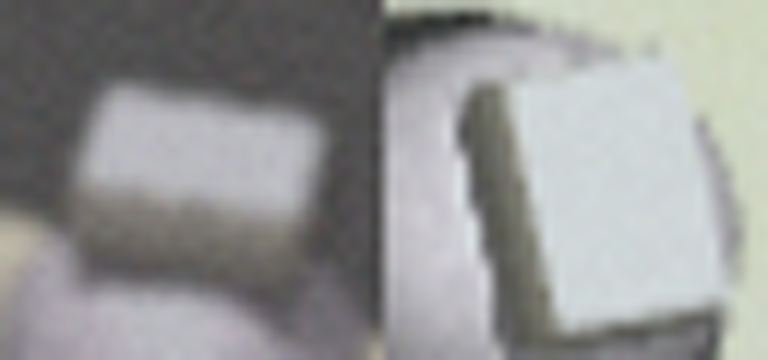

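```bash
python3 - <<'E'
from h import *
from scipy.optimize import least_squares
ft=grab("top");fs=grab("scene")
k=lambda u,v,a,b:np.array([a+(u+.5)/12-.5,b+(v+.5)/12-.5])
s=lambda u,v:k(u,v,365,138); t=lambda u,v:k(u-384,v,440,230)
T,B=1,0
obs=[(fs,s(105,80),(1,-1,T)),(fs,s(328,122),(-1,-1,T)),(fs,s(300,218),(-1,1,T)),(fs,s(78,188),(1,1,T)),(fs,s(78,275),(1,1,B)),(fs,s(297,292),(-1,1,B)),
(ft,t(510,95),(1,1,T)),(ft,t(668,60),(1,-1,T)),(ft,t(722,305),(-1,-1,T)),(ft,t(560,332),(-1,1,T)),(ft,t(465,110),(1,1,B)),(ft,t(505,345),(-1,1,B))]
def pt(p,c,sh): 
    m=sh if c[2] else 0
    return p[:3]+R.from_rotvec(p[3:]).apply([c[0]*(.022-m),c[1]*(.016-m),.018*c[2]])
for sh in(0,.0015):
    res=lambda p:np.concatenate([proj(f,pt(p,c,sh))[0]-o for f,o,c in obs])
    r=least_squares(res,[.572,-.305,.085,0,0,.2],x_scale=[.01]*3+[.1]*3,loss='soft_l1')
    Rm=R.from_rotvec(r.x[3:]); print((r.x[:3]*1e3).round(1),"up",Rm.as_matrix()[:,2].round(3),np.degrees(np.arccos(Rm.as_matrix()[2,2])).round(1),res(r.x).reshape(-1,2).round(1).tolist())
E
```

```text
[ 570.5 -306.3   81.8] up [ 0.15  -0.136  0.979] 11.7 [[0.5, 1.4], [1.8, -0.2], [0.6, -0.5], [-1.1, 0.0], [-0.8, -0.0], [1.0, 0.6], [-1.2, -3.0], [1.9, -1.5], [2.3, 0.7], [-0.7, -0.0], [-1.0, -1.3], [0.2, 1.5]]
[ 570.6 -306.7   83. ] up [ 0.104 -0.05   0.993] 6.6 [[0.9, 1.0], [1.0, -0.3], [0.4, -0.2], [-0.1, -0.0], [-0.7, -0.2], [1.2, 0.9], [-1.0, -1.9], [1.1, -0.9], [1.1, 0.0], [-0.8, -0.3], [-0.9, -1.3], [0.3, 1.7]]
```

```bash
cat > ov.py <<'E'
from h import *
import sys
nm=sys.argv[1]; ax,ay,px,py=map(float,sys.argv[2:6])
out=[]
for n,u,v in(("scene",360,132),("top",438,226)):
    f=grab(n); w=40
    im=cv2.resize(np.ascontiguousarray(f["pixels"][v:v+w,u:u+w,::-1]),None,fx=14,fy=14,interpolation=cv2.INTER_CUBIC)
    rot=R.from_euler('xyz',[ax,ay,0],degrees=True)*R.from_euler('z',12.2,degrees=True)
    # contact at dome: block centre underside relative
    C=np.array([px,py,.0852])+rot.apply(np.array([[a*.022*(1-.11*t),b*.016*(1-.11*t),.018*t] for t in(0,1) for a,b in((1,1),(1,-1),(-1,-1),(-1,1))]))
    P=((proj(f,C)-[u,v]+.5)*14).astype(int)
    for i,j in [(0,1),(1,2),(2,3),(3,0),(4,5),(5,6),(6,7),(7,4),(0,4),(1,5),(2,6),(3,7)]: cv2.line(im,P[i].tolist(),P[j].tolist(),(0,0,255) if i>3 else (0,160,0),1)
    out.append(im)
cv2.imwrite("pics/"+nm,cv2.resize(np.hstack(out),(800,400)))
E
python3 ov.py ov1.png 0 0 .5722 -.3049
```

```text
(no output)
```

View pics/ov1.png

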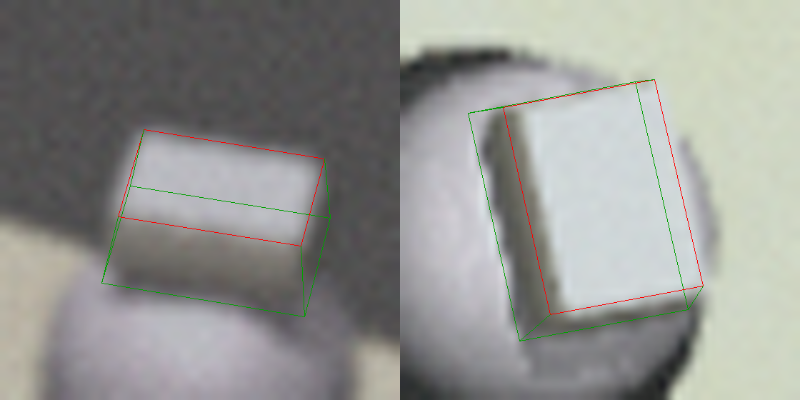

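Emit:
step_arm --series '[[[0,0,0],[0,0,0],60],[[0,0,0],[0,0,0],60],[[0,0,0],[0,0,0],60],[[0,0,0],[0,0,0],60],[[0,0,0],[0,0,0],60],[[0,0,0],[0,0,0],60],[[0,0,0],[0,0,0],60],[[0,0,0],[0,0,0],60]]'

```text
time_s: 25.07
tcp_pos: [0.4196, -0.1354, 0.2765]
tcp_rot: [179.4, 7.5, 12.2]
contact_force: [0.2, 0.1, -0.3]
grip_width: 0.0599
```

```bash
python3 ov.py ov2.png 0 0 .5722 -.3049; python3 - <<'E'
import cv2,numpy as np
a=cv2.imread("pics/ov1.png").astype(int);b=cv2.imread("pics/ov2.png").astype(int);print(abs(a-b).mean(),abs(cv2.blur(a.astype(np.float32),(9,9))-cv2.blur(b.astype(np.float32),(9,9))).max())
from h import *
f=grab("scene");cv2.imwrite("pics/scenef.png",f["pixels"][...,::-1])
E
```

```text
1.8422989583333333 11.481483
```

View pics/scenef.png

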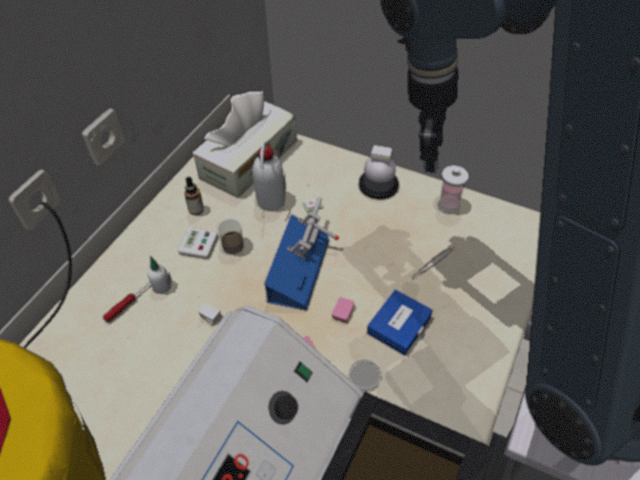

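The final scene picture shows the block balanced on the dome at (381,153), the bolt drawn at (310,235), and the bystanders where they stood. I'm handing in now.

```bash
python3 -c "
from bench import bot
print(bot.hand_in())"
```

```text
the job is handed in; nothing more can be done
None
```

I drew the bolt and left it back, then balanced the wax block on top of the dome post. I handed in at about 25 s; the hand-in gave no verdict.

- **Bolt:** My first grip on the handle slipped off during the lift, before the bolt moved. I gripped it again more firmly from a tilted approach and lifted the handle to about 1 rad. I then slid the bolt back about 55 mm, until it pushed back with 12 N at its end stop. When I let go, the handle dropped behind the keeper.
- **Block:** I took it off the slope by its 32 mm sides, levelled it, and lowered it onto the dome. Contact peaked at about 5 N, and I eased that off before opening the fingers. It stayed put while the gripper withdrew.
- **Last checks:**
  - **Stillness:** Pictures about 1 s apart showed the block still on the dome, with no visible movement.
  - **Level and centring:** An overlay of a level, centred block matched the scene camera well. The top camera disagreed by about 1–3 mm. A rough fit to the block's corners gave a lean of 7–12°, but it fitted poorly because the edges are rounded. I judged the block close to level, but I did not settle that difference.
  - **Other objects:** As far as the cameras could see, everything else was where it started. The arm partly hid the jar and forceps in the top view, but both looked unmoved in the scene view.

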